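Take the heating block out of a dry bath with its screw-in lifter and cover the bath again

ROBOT

A 7-joint arm with a two-finger parallel gripper is mounted at the origin on the work surface. World frame = base frame: x ahead of the robot, y to its left, z up, the work surface at z = 0. Lengths are in m, angles in rad, forces in N, time in s.
With the tool pointing down it reaches from about 0.4 to 0.85 m from the base axis. Payload 10.4 kg.
Tool frame: the origin (TCP) lies midway between the tips of the shut fingers; the grasp point (between the pads) lies 19 mm behind it; z points along the fingers, y is the line along which they close (so a half turn about z gives the same grasp; the last joint's range is limited). The gripper opens to 87 mm and grips with 3 to 60 N. Pads are 19 mm wide; open, the fingers measure 117 mm over their backs; the gripper's body (75 mm by 190 mm) begins 51 mm behind the grasp point.
Start: joints at [1.099, 0.332, -0.065, 1.46, 0.022, 1.35, -0.088], TCP at [0.271, -0.563, 0.223] pointing down, gripper open.
Joint ranges: [-2.6, 2.6], [-0.5, 2.12], [-1.47, 1.34], [0.16, 2.42], [-1.27, 4.41], [0.06, 2.06], [-2.6, 2.6]. Speed limits (rad/s): [2.22, 2.22, 2.79, 2.79, 3.14, 3.14, 3.14].

INTERFACE

Orientations are given as a unit quaternion [x, y, z, w].
In Python, from bench import r gives the robot as it stands.
- The arm moves only by the tool carry_out, never from a script. Its argument "steps" is a list that holds one entry, the list of rows, each a list of 6 numbers: the shift along the tool's x, y, z in cm, then the turn, a rotation vector about the tool's x, y, z in rad. In form: [[[dx, dy, dz, wx, wy, wz], ...]]. A call has 1 to 20 rows; each row is the pose to reach, as a shift and turn from the pose commanded when the call began, along the tool's axes at that moment; what a row does not reach only later rows make up. A row lasts 1/12 s, in which the tool goes at most 41.7 mm and 7.16 degrees, less where a joint would pass 70% of its speed; a pose out of reach is approached as far as the arm can. A call with a gripper value outside its range is refused whole. "hand" is the closure, from -1 (fully open) to 1 (shut), set as the call begins (left out, the last holds). The fingers move at their own pace and stop on an object; "squeeze" is the grip in N (left out, the last holds). Time passes only in rows, so rows that repeat a pose let the fingers close. It gives the time, the measured TCP pose, the force, the opening and the grip force at its end, in the units of the state.
- r.read_state(): the state, without advancing time (a new reading comes with each control period).
- r.camera(name): name is "scene" or "top" or "wrist"; returns the picture (384x512x3 uint8, red, green, blue); there is no depth.
- r.camera_params(name): a dict with "fx", "fy", "cx", "cy" (pixels), "view" (4x4, takes a point from world to camera coordinates). Camera axes: x right, y up, looking along -z (the intrinsics and any distortion apply to the point x, -y, -z); pixel columns grow to the right and rows downward; lengths in m; the calibration is good to about 2 mm. The wrist camera is an equidistant fisheye: a pixel r from the principal point sees the ray r / f radians off the axis. A picture is of the moment at which its call begins: read the wrist's pose just before it. camera_params takes no time and is no camera call; for the wrist camera it gives the pose at the moment of the call.
- r.close_job(): hands the job in; it is judged then, once.
The state is a dict: "time": time; "joint_positions": joint angles; "joint_vel": joint speeds; "joint_torque": joint torques, N m; "ee_pos": TCP position; "eef_rot": TCP orientation; "ft_force": force on the tool from outside, world axes, zero at the start; "torque": the same for the moment, N m; "width": finger opening in m; "grip_force": force on a finger pad.
Only numpy, scipy, OpenCV 4.12 (cv2) and the standard library are available. Lean on these libraries where they do the work, as an engineer would, in place of code of your own. Each camera call takes 0.05 s, during which the arm holds its last target. There are 200 camera calls.

TASK

Take the heating block out of the dry bath: set the clear cover aside upright on the bench, move every black-capped vial from the block into a free hole of the white rack, then screw the lifter (standing in the back of the bath) down into the threaded bore in the middle of the block until its collar is home, finding the thread by feel and not forcing it. Lift the block out by the lifter and stand it flat in the middle of the cork mat with the lifter left screwed in, then put the cover back squarely over the empty chamber. Leave the grey-capped vial in the rack and do not disturb the bottle, the label roll or the marker.

Things in the scene. Friction and masses are not known exactly. Their poses are not given: they have to be found in the camera images.
- bath: dry bath (block heater), fixed white housing 230 (its x) by 190 (its y) by 95 mm high; origin on the bench under the middle of its chamber, which lies 10 mm to the -x side of the housing's middle; x points to its back, z up. The chamber is 80 (x) by 100 mm (y), 40 mm deep (floor 55 mm above the bench). A parking hole for the lifter is 85 mm from the origin along its +x. Yaw varies
- cover: loose clear plastic cover, a box open below, 100 (its x) by 120 (its y) by 58 mm high, walls 4 mm, with a black grip bar on top 40 mm long (its x), 14 mm thick (its y), 28 mm high (86 mm in all); 180 g; origin at the centre of its lower rim, z up. It starts standing on the bath over the block and vials
- block: loose aluminium heating block, 76 (its x) by 96 (its y) by 60 mm high, about 0.7 kg; origin at the centre of its underside, z up. It starts in the bath's chamber with 2 mm play all round, its top 20 mm above the housing. Four vial wells, 19 mm wide, 45 mm deep, at x = +-25, y = +-33 mm; the lifting bore in its middle
- block_bore (a point): centre of the mouth of the block's lifting bore, 60 mm above the block's origin. The bore is 20 mm in diameter and 58 mm deep: smooth for the upper 37 mm, below that a coarse right-hand two-start internal thread with 16 mm of travel per turn
- lifter: loose steel block lifter, 0.12 kg, that screws into the bore clockwise from above. Origin on its axis at the underside of its collar (28 mm in diameter, 6 mm thick), z up to the grip. It starts upright in the bath's parking hole, the collar resting on the housing. In the block it is home when the collar rests on the block's top (60 mm above the block's origin)
- lifter_grip (a point): point on the lifter's axis 30 mm above its origin, in the black flat grip, which is 32 mm wide (the lifter's x), 12 mm thick (its y) and reaches from 6 to 51 mm above the origin
- lifter_tip (a point): lowest point of the lifter, 53 mm below its origin. Below the collar comes a plain pilot 17.6 mm in diameter, 34 mm long, then a 10 mm neck with two opposite thread lugs, 17.6 mm across, 49 mm below the collar. Let down in the bore it stops on the thread with the collar 5 to 14 mm above the block; from there 150 to 330 degrees of turning bring it home
- rack: loose white vial rack, 120 (its x) by 90 (its y) by 50 mm high, 0.35 kg; origin at the centre of its underside. Six holes 19 mm wide and 42 mm deep at x = -36, 0, +36 and y = -23, +23 mm; one is taken by a grey-capped vial. A vial fully down in it stands with its underside 8 mm above the rack's
- mat: cork mat, fixed, 130 by 130 mm, 5 mm thick; origin at the centre of its underside
- vial1: specimen vial: white tube, 16 mm in diameter, black cap of 18 mm diameter and 15 mm height at its top, 75 mm tall in all, about 20 g; origin at the centre of its underside, z along it. It starts upright in one of the four vial wells of the block, its top 30 mm above the block. May be absent
- vial2: specimen vial: white tube, 16 mm in diameter, black cap of 18 mm diameter and 15 mm height at its top, 75 mm tall in all, about 20 g; origin at the centre of its underside, z along it. It starts upright in one of the four vial wells of the block, its top 30 mm above the block. May be absent
- vial3: specimen vial: white tube, 16 mm in diameter, black cap of 18 mm diameter and 15 mm height at its top, 75 mm tall in all, about 20 g; origin at the centre of its underside, z along it. It starts upright in one of the four vial wells of the block, its top 30 mm above the block. May be absent
- vial4: specimen vial: white tube, 16 mm in diameter, black cap of 18 mm diameter and 15 mm height at its top, 75 mm tall in all, about 20 g; origin at the centre of its underside, z along it. It starts upright in one of the four vial wells of the block, its top 30 mm above the block. May be absent
- kept1: grey-capped vial of the same shape and size as the others, already standing in the rack; stays there. May be absent (then the other one is there)
- kept2: grey-capped vial of the same shape and size as the others, already standing in the rack; stays there. May be absent (then the other one is there)
- bottle: bystander: closed white bottle, 56 mm in diameter, 120 mm tall, loose; origin under its centre
- labels: bystander: roll of labels lying flat, 70 mm in diameter, 32 mm high, loose; origin under its centre
- marker: bystander: marker pen lying on the bench, 135 mm long (its x), 13 mm thick, loose; origin under its middle. Other boxes and bins stand farther out, beyond 0.45 m to either side and beyond 0.78 m ahead

How it is judged:
By the outcome, as a careful person would: the job done as asked, in the order asked, and still so for the second after the job is handed in, with the robot touching nothing.
Of vial1, vial2, vial3, vial4 only 2 to 4 are there at a start; the rules pass over those that are not, and their reading is None.
Of kept1, kept2 only 1 to 1 are there at a start; the rules pass over those that are not, and their reading is None.
At some moment in a run one of rack may be knocked a few centimetres aside while the robot is not near it.
It also fails if it takes over 210 s, if anything falls off the work surface, if the arm or the gripper's body presses on something with over 40 N, if the wrist force passes 120 N, or if a joint passes its speed limit or range.

## Working session

There is one attempt and no reset: what is moved stays moved. The work goes in short steps, Python scripts to look and compute and a tool call to move; the robot and the scene stay as the last step left them, time stands still between calls to the robot, and variables do not carry over. Pictures are saved under pics/ and viewed, at most 17 in all, crops included, and the job is handed in when it is done.

Besides the shell and the picture viewer there is one more tool, called after "Call:" in YAML: its name, and indented under it one key for each argument. carry_out: Moves the arm, as the interface text tells. Its arguments: {"type":"object","properties":{"steps":{"type":"array","items":{"type":"array","items":{"type":"array","items":{"type":"number"}}}},"hand":{"type":"number"},"squeeze":{"type":"number"}},"required":["steps"]}

```bash
ls; mkdir -p pics; python3 - <<'E'
from bench import r
import cv2
s=r.read_state();print(s)
for n in("scene","top","wrist"):
    im=r.camera(n);cv2.imwrite(f"pics/{n}0.png",im[:,:,::-1]);p=r.camera_params(n);print(n,p)
E
```

```text
pics
{'time': 0.0, 'joint_positions': array([ 1.0994006 ,  0.33285336, -0.06471015,  1.46092201,  0.02161632,
        1.34989854, -0.08850726]), 'joint_vel': array([-0.00030431, -0.00065167,  0.00085162, -0.0004998 ,  0.00193003,
        0.0029679 ,  0.00090159]), 'joint_torque': array([ 1.36043677e-04, -6.23253322e+01,  2.48923281e-02, -3.89896595e+01,
       -6.14177040e-02,  3.97632702e-02,  1.35941045e-04]), 'ee_pos': array([ 0.27100702, -0.56276788,  0.22177475]), 'eef_rot': array([ 9.74925088e-01,  2.22532231e-01, -1.91247372e-04, -6.65608473e-04]), 'ft_force': array([-0.06453258, -0.53700543,  0.48302004]), 'torque': array([ 0.00718655,  0.03199485, -0.03985407]), 'grip_force': 0.0, 'width': 0.08702445695292223}
scene {'fx': 449.38818126522665, 'fy': 449.38818126522665, 'cx': 257.3615090815568, 'cy': 192.43823509751894, 'view': array([[ 0.30195499,  0.95330338,  0.00598727, -0.1808925 ],
       [-0.70077816,  0.21770196,  0.67934956,  0.33762216],
       [ 0.64632279, -0.20932873,  0.73379038, -1.46913557],
       [ 0.        ,  0.        ,  0.        ,  1.        ]])}
top {'fx': 488.5647581081573, 'fy': 488.5647581081573, 'cx': 261.90854389693743, 'cy': 193.8246791116832, 'view': array([[ 0.01441403, -0.99959056,  0.02471724, -0.03628292],
       [ 0.99739345,  0.01612144,  0.07033068, -0.61135062],
       [-0.07070036,  0.02363906,  0.99721746, -1.336774  ],
       [ 0.        ,  0.        ,  0.        ,  1.        ]])}
wrist {'fx': 297.3186396354542, 'fy': 297.3186396354542, 'cx': 254.01259769401508, 'cy': 191.17680113072694, 'view': array([[ 0.43458169, -0.90063125, -0.00145202, -0.62529061],
       [ 0.86235749,  0.41657737, -0.28775486,  0.03697557],
       [ 0.2597659 ,  0.12380083,  0.957703  , -0.39110378],
       [ 0.        ,  0.        ,  0.        ,  1.        ]])}
```

```bash
python3 -c "
import cv2
for n in('top','scene'):
    im=cv2.imread(f'pics/{n}0.png');cv2.imwrite(f'pics/{n}0b.png',cv2.resize(im,(800,600),interpolation=cv2.INTER_CUBIC))"
```

```text
(no output)
```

View pics/top0b.png

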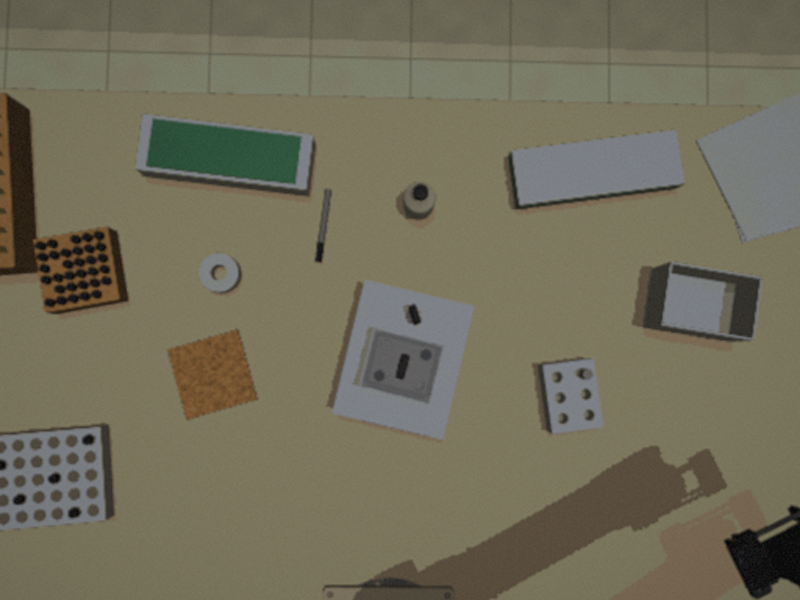

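View pics/scene0b.png

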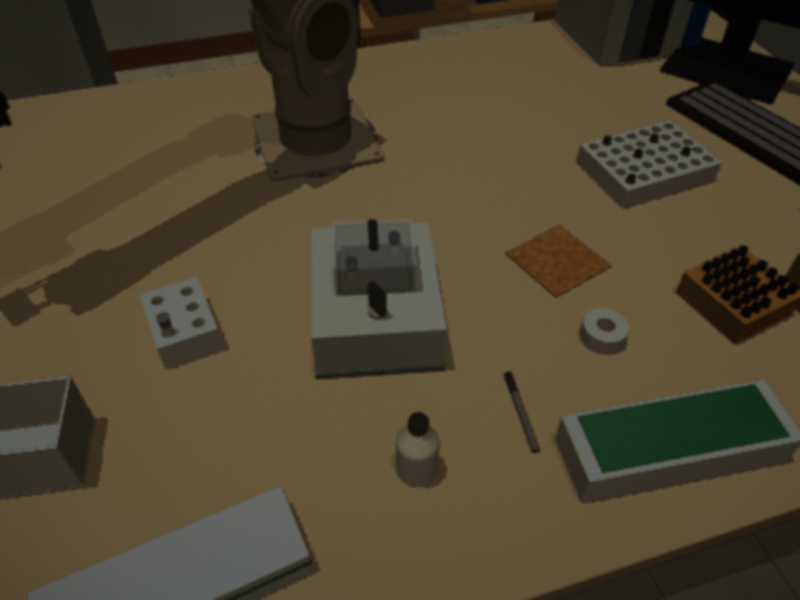

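The top view shows the bath around (402,360), the grip bar at (402,366), the lifter at (414,314), the rack at (572,396) with the grey cap at (586,374), and the mat at (212,374). Two vials are visible through the cover, at (378,377) and (426,354). The scene view agrees. Next I'll measure with masks.

```bash
cat > h.py <<'E'
import numpy as np, cv2
from scipy.spatial.transform import Rotation as R
def ray(p,uv,fish=False):
    uv=np.atleast_2d(np.asarray(uv,float)); x=(uv[:,0]-p['cx'])/p['fx']; y=(uv[:,1]-p['cy'])/p['fy']
    if fish:
        t=np.hypot(x,y); k=np.where(t>1e-9,np.sin(t)/np.maximum(t,1e-9),1); d=np.c_[x*k,-y*k,-np.cos(t)]
    else: d=np.c_[x,-y,-np.ones_like(x)]
    V=p['view']; return -V[:3,:3].T@V[:3,3], d@V[:3,:3]
def plane(p,uv,z,fish=False):
    c,d=ray(p,uv,fish); return c+d*((z-c[2])/d[:,2])[:,None]
def proj(p,P,fish=False):
    P=np.atleast_2d(P); q=P@p['view'][:3,:3].T+p['view'][:3,3]; x,y,z=q[:,0],-q[:,1],-q[:,2]
    if fish:
        n=np.hypot(x,y); t=np.arctan2(n,z); return np.c_[p['cx']+p['fx']*t*x/n,p['cy']+p['fy']*t*y/n]
    return np.c_[p['cx']+p['fx']*x/z,p['cy']+p['fy']*y/z]
def yaw(s):
    m=R.from_quat(s['eef_rot']).as_matrix(); return np.arctan2(m[1,0],m[0,0])
def go(s,P,yw):
    "shift cm in tool axes to reach TCP P and tool yaw yw, tool down"
    m=R.from_quat(s['eef_rot']); T=R.from_euler('z',yw)*R.from_euler('x',np.pi)
    d=m.inv().apply(np.array(P)-s['ee_pos'])*100; w=(m.inv()*T).as_rotvec()
    return np.round(np.r_[d,w],3).tolist()
E
python3 - <<'E'
from h import *
from bench import r
p=r.camera_params('top'); im=cv2.imread('pics/top0.png'); hsv=cv2.cvtColor(im,cv2.COLOR_BGR2HSV)
def rects(mask,z,name,roi,amin):
    m=np.zeros_like(mask);x0,y0,x1,y1=roi;m[y0:y1,x0:x1]=mask[y0:y1,x0:x1]
    for c in cv2.findContours(m,cv2.RETR_EXTERNAL,cv2.CHAIN_APPROX_NONE)[0]:
        if cv2.contourArea(c)<amin: continue
        P=plane(p,c[:,0,:],z)[:,:2]
        b=cv2.minAreaRect((P*1000).astype(np.float32)); print(name,np.round(b[0],1),np.round(b[1],1),round(b[2],1), 'px',np.round(c[:,0].mean(0),1))
H,S,V=cv2.split(hsv)
print(hsv[255,222],hsv[240,135],hsv[150,100],hsv[250,355],hsv[234,257],hsv[200,265],hsv[190,245])
white=((S<70)&(V>115)).astype(np.uint8)*255
rects(white,.095,'bath',(205,170,310,290),1000)
rects(white,.05,'rack',(335,215,395,285),300)
cork=((H<16)&(S>130)).astype(np.uint8)*255
rects(cork,.005,'mat',(95,200,175,275),500)
blk=((V<50)).astype(np.uint8)*255
rects(blk,.181,'bar',(245,220,270,250),15)
rects(blk,.146,'lifter',(255,190,275,212),10)
rects(blk,.0065,'marker',(195,115,215,172),8)
rects(white,.032,'labels',(122,155,158,190),100)
print(plane(p,[[323/1.5625,190/1.5625],[319/1.5625,262/1.5625]],.0065)); print('bottle',plane(p,[[420/1.5625,191/1.5625]],.12))
E
```

```text
[107  17 134] [ 16 147 111] [ 24  62 124] [111  19 134] [158  28  36] [42 35 36] [106  20 137]
bath [513.8 -14.4] [311.4 274.5] 1.0 px [257.  229.5]
rack [ 463.4 -307.7] [187.9 161.9] 0.2 px [364.5 249.5]
mat [481.2 322.1] [125.5 126.3] 17.2 px [135.2 240.3]
bar [501.7 -13.1] [11.8 36. ] 76.8 px [257.2 234. ]
lifter [585.1 -31.2] [28.  11.2] 19.2 px [264.6 200.8]
marker [704.2 136.5] [ 9.9 31.9] 85.0 px [204.2 160.9]
labels [666.  311.2] [94.2 97.1] 1.0 px [142.2 173.4]
[[0.81560971 0.13211954 0.0065    ]
 [0.68408195 0.13637071 0.0065    ]]
bottle [[ 0.79229574 -0.03988436  0.12      ]]
```

```bash
python3 - <<'E'
from h import *
from bench import r
p=r.camera_params('top'); im=cv2.imread('pics/top0.png'); hsv=cv2.cvtColor(im,cv2.COLOR_BGR2HSV)
H,S,V=cv2.split(hsv)
white=((S<42)&(V>100)&(H>60)).astype(np.uint8)*255
white=cv2.morphologyEx(white,cv2.MORPH_OPEN,np.ones((3,3)))
for n,z,roi in(('bath',.095,(205,170,310,290)),('rack',.05,(335,215,395,285)),('labels',.032,(122,155,158,190))):
    m=np.zeros_like(white);x0,y0,x1,y1=roi;m[y0:y1,x0:x1]=white[y0:y1,x0:x1]
    c=max(cv2.findContours(m,cv2.RETR_EXTERNAL,cv2.CHAIN_APPROX_NONE)[0],key=cv2.contourArea)
    P=plane(p,c[:,0,:],z)[:,:2]*1000
    b=cv2.minAreaRect(P.astype(np.float32)); print(n,b)
    print(np.round(plane(p,cv2.boxPoints(cv2.minAreaRect(c)),z)[:,:2]*1000))
s=r.read_state(); y=np.radians(-13.2)
print(go(s,(.5017,-.0131,.25),y),go(s,(.5017,-.0131,.158),y))
E
```

```text
bath ((513.1812133789062, -15.507247924804688), (188.83250427246094, 227.919677734375), 77.36329650878906)
[[ 423.  101.]
 [ 645.   53.]
 [ 604. -134.]
 [ 381.  -82.]]
rack ((453.754150390625, -311.02825927734375), (118.53145599365234, 88.54107666015625), 8.073808670043945)
[[ 506. -259.]
 [ 519. -347.]
 [ 401. -363.]
 [ 389. -275.]]
labels ((662.1972045898438, 305.98211669921875), (64.75384521484375, 55.59141540527344), 26.262224197387695)
[[679. 345.]
 [704. 295.]
 [645. 267.]
 [621. 317.]]
[44.633, -39.525, -2.764, -0.001, 0.0, 0.679] [44.633, -39.516, 6.436, -0.001, 0.0, 0.679]
```

Call:
carry_out:
  steps:
    - [[20,-18,-2.7,0,0,0.32],[44.7,-39.5,-2.7,0,0,0.67],[44.7,-39.5,-2.7,0,0,0.67],[44.7,-39.5,-2.7,0,0,0.67],[44.7,-39.5,-2.7,0,0,0.67],[44.7,-39.5,-2.7,0,0,0.67],[44.7,-39.5,-2.7,0,0,0.67],[44.7,-39.5,-2.7,0,0,0.67],[44.7,-39.5,-2.7,0,0,0.67],[44.7,-39.5,-2.7,0,0,0.67],[44.7,-39.5,-2.7,0,0,0.67],[44.7,-39.5,-2.7,0,0,0.67],[44.7,-39.5,-2.7,0,0,0.67],[44.7,-39.5,-2.7,0,0,0.67],[44.7,-39.5,-2.7,0,0,0.67],[44.7,-39.5,-2.7,0,0,0.67],[44.7,-39.5,-2.7,0,0,0.67],[44.7,-39.5,-2.7,0,0,0.67],[44.7,-39.5,-2.7,0,0,0.67],[44.7,-39.5,-2.7,0,0,0.67]]
  hand: -1
  squeeze: 25

```text
time: 1.82
ee_pos: [0.5023, -0.0146, 0.2495]
eef_rot: [0.994, -0.111, -0.0, 0.0]
ft_force: [-0.5, -0.3, 0.0]
width: 0.0872
grip_force: 0.0
```

```bash
python3 - <<'E'
from h import *
from bench import r
s=r.read_state();print(s['ee_pos'],yaw(s),s['joint_positions'],s['ft_force'])
im=r.camera('wrist');p=r.camera_params('wrist');cv2.imwrite('pics/w1.png',cv2.resize(im[:,:,::-1],(800,600)))
print(go(s,(.5025,-.0132,.25),-.22),go(s,(.5025,-.0132,.156),-.22))
E
```

```text
[ 0.50227146 -0.01460607  0.24947595] -0.22337337924905318 [ 0.44011972  0.08043168 -0.52560657  1.71322934  0.04168475  1.35911519
 -1.88702281] [-0.50702025 -0.26195966  0.04146378]
[-0.009, -0.142, -0.052, 0.0, 0.0, -0.003] [-0.008, -0.147, 9.348, 0.0, 0.0, -0.003]
```

View pics/w1.png

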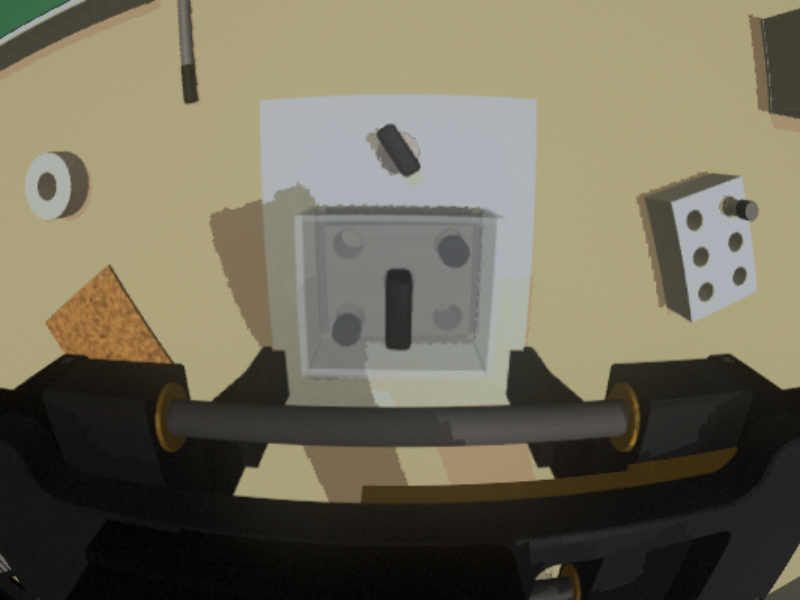

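The wrist view shows the bar centred at (398,309). The black vials sit in the wells at (347,328), which is (-x,+y), and (454,250), which is (+x,-y). The other two wells are empty. The lifter grip at (398,150) lies about 33° from the bath's x.

Call:
carry_out:
  steps:
    - [[0,-0.15,3,0,0,0],[0,-0.15,6,0,0,0],[0,-0.15,8,0,0,0],[0,-0.15,9,0,0,0],[0,-0.15,9.35,0,0,0],[0,-0.15,9.35,0,0,0],[0,-0.15,9.35,0,0,0]]

```text
time: 2.45
ee_pos: [0.5036, -0.012, 0.1573]
eef_rot: [0.994, -0.111, 0.001, -0.0]
ft_force: [-0.8, 0.7, 1.2]
width: 0.0876
grip_force: 0.0
```

Call:
carry_out:
  steps:
    - [[0,0,0,0,0,0],[0,0,0,0,0,0],[0,0,0,0,0,0],[0,0,0,0,0,0],[0,0,0,0,0,0],[0,0,0,0,0,0],[0,0,0,0,0,0],[0,0,0,0,0,0],[0,0,0,0,0,0]]
  hand: 1
  squeeze: 25

```text
time: 3.2
ee_pos: [0.5029, -0.0118, 0.156]
eef_rot: [0.994, -0.11, -0.0, 0.0]
ft_force: [0.6, -1.0, -0.8]
width: 0.0351
grip_force: 0.0
```

Call:
carry_out:
  steps:
    - [[0,0,-1,0,0,0],[0,0,-3,0,0,0],[0,0,-6,0,0,0],[0,0,-9,0,0,0],[0,0,-10,0,0,0],[0,0,-10,0,0,0],[0,0,-10,0,0,0]]

```text
time: 3.78
ee_pos: [0.503, -0.0118, 0.2564]
eef_rot: [0.994, -0.11, 0.001, 0.0]
ft_force: [0.6, -0.5, -0.3]
width: 0.001
grip_force: 0.0
```

```bash
python3 - <<'E'
from h import *
from bench import r
s=r.read_state();print(s['time'],s['ee_pos'],yaw(s),s['ft_force'],s['width'],s['grip_force'])
print(go(s,(.66,-.24,.256),-.22),go(s,(.66,-.24,.063),-.22))
E
```

```text
3.7833 [ 0.5030252  -0.01183492  0.25643011] -0.22126515116199788 [ 0.62209176 -0.48975765 -0.30567455] 0.0010194302011838372 0.0
[20.322, 18.815, 0.066, 0.0, -0.001, -0.001] [20.301, 18.814, 19.366, 0.0, -0.001, -0.001]
```

Closing takes longer than I allowed, about 70 mm/s, so I lifted before the fingers reached the bar. I'll retry from a smaller opening.

Call:
carry_out:
  steps:
    - [[0,0,0,0,0,0],[0,0,0,0,0,0],[0,0,0,0,0,0],[0,0,0,0,0,0],[0,0,0,0,0,0],[0,0,0,0,0,0],[0,0,0,0,0,0],[0,0,0,0,0,0]]
  hand: 0

```text
time: 4.45
ee_pos: [0.5029, -0.0118, 0.256]
eef_rot: [0.994, -0.11, -0.0, 0.0]
ft_force: [-1.2, 0.2, 0.2]
width: 0.0412
grip_force: 0.0
```

Call:
carry_out:
  steps:
    - [[0,0.1,3,0,0,0],[0,0.1,6,0,0,0],[0,0.1,8,0,0,0],[0,0.1,9.5,0,0,0],[0,0.1,10,0,0,0],[0,0.1,10,0,0,0],[0,0.1,10,0,0,0]]

```text
time: 5.03
ee_pos: [0.5031, -0.0128, 0.1568]
eef_rot: [0.994, -0.11, 0.0, -0.0]
ft_force: [1.1, -0.0, 1.1]
width: 0.0432
grip_force: 0.0
```

Call:
carry_out:
  steps:
    - [[0,0,0,0,0,0],[0,0,0,0,0,0],[0,0,0,0,0,0],[0,0,0,0,0,0],[0,0,0,0,0,0],[0,0,0,0,0,0],[0,0,0,0,0,0],[0,0,0,0,0,0],[0,0,0,0,0,0],[0,0,0,0,0,0]]
  hand: 1
  squeeze: 25

```text
time: 5.87
ee_pos: [0.5028, -0.013, 0.1563]
eef_rot: [0.994, -0.111, 0.0, 0.0]
ft_force: [-1.2, -2.2, 4.8]
width: 0.0138
grip_force: 25.0
```

Call:
carry_out:
  steps:
    - [[0,0,-1,0,0,0],[0,0,-3,0,0,0],[0,0,-6,0,0,0],[0,0,-9,0,0,0],[0,0,-10,0,0,0],[0,0,-10,0,0,0],[0,0,-10,0,0,0],[2,2,-10,0,0,0],[5,4.5,-10,0,0,0],[8,7.4,-10,0,0,0],[11,10.2,-10,0,0,0],[14,13,-10,0,0,0],[17,15.7,-10,0,0,0],[19,17.6,-10,0,0,0],[20,18.5,-10,0,0,0],[20.3,18.8,-10,0,0,0],[20.3,18.8,-10,0,0,0],[20.3,18.8,-10,0,0,0]]

```text
time: 7.37
ee_pos: [0.659, -0.2393, 0.2547]
eef_rot: [0.994, -0.11, -0.001, -0.001]
ft_force: [-0.4, 0.3, -2.0]
width: 0.0137
grip_force: 25.0
```

```bash
python3 - <<'E'
from h import *
from bench import r
s=r.read_state();print(s['time'],s['ee_pos'],yaw(s),s['ft_force'],s['width'],s['grip_force'])
im=r.camera('top');cv2.imwrite('pics/t2.png',cv2.resize(im[100:340,150:450,::-1],(750,600)))
E
```

```text
7.3667 [ 0.65901189 -0.23934624  0.2547367 ] -0.21991026465360644 [-0.40515234  0.30545854 -1.97164562] 0.013724023763415494 24.969979422166944
```

View pics/t2.png

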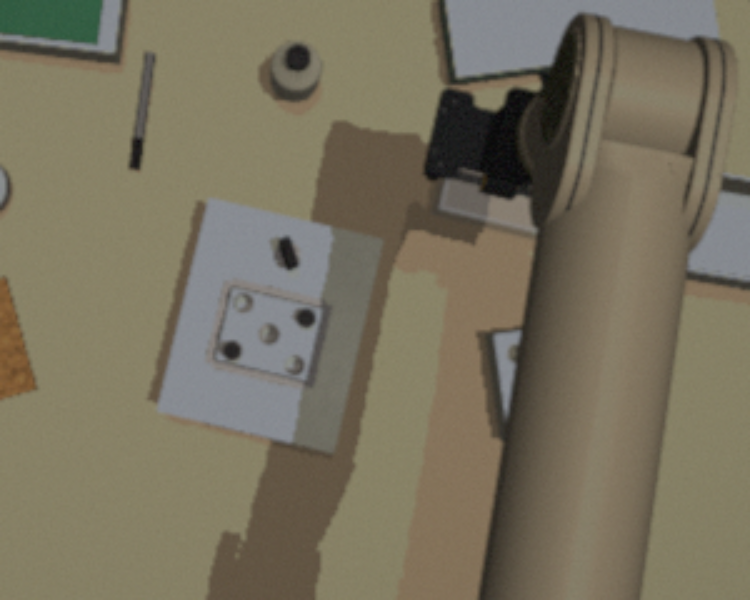

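The cover is held. The block shows black vials at (232,350) and (305,317). Now I'll set the cover down.

Call:
carry_out:
  steps:
    - [[0,0,3,0,0,0],[0,0,6,0,0,0],[0,0,9,0,0,0],[0,0,12,0,0,0],[0,0,15,0,0,0],[0,0,17,0,0,0],[0,0,18.4,0,0,0],[0,0,18.9,0,0,0],[0,0,19.1,0,0,0],[0,0,19.2,0,0,0],[0,0,19.3,0,0,0],[0,0,19.3,0,0,0],[0,0,19.3,0,0,0]]

```text
time: 8.5
ee_pos: [0.66, -0.2409, 0.0642]
eef_rot: [0.994, -0.11, 0.001, 0.0]
ft_force: [0.0, 0.2, -2.6]
width: 0.0138
grip_force: 25.0
```

Call:
carry_out:
  steps:
    - [[0,0,0.1,0,0,0],[0,0,0.15,0,0,0],[0,0,0.2,0,0,0],[0,0,0.2,0,0,0],[0,0,0.2,0,0,0]]

```text
time: 8.92
ee_pos: [0.6596, -0.2408, 0.0614]
eef_rot: [0.994, -0.11, 0.0, 0.0]
ft_force: [-1.5, 0.5, 1.7]
width: 0.0135
grip_force: 25.0
```

Call:
carry_out:
  steps:
    - [[0,0,0,0,0,0],[0,0,0,0,0,0],[0,0,0,0,0,0],[0,0,0,0,0,0],[0,0,0,0,0,0],[0,0,-1,0,0,0],[0,0,-4,0,0,0],[0,0,-8,0,0,0],[0,0,-12,0,0,0],[0,0,-16,0,0,0],[0,0,-18,0,0,0],[0,0,-18,0,0,0]]
  hand: 0

```text
time: 9.92
ee_pos: [0.6616, -0.2411, 0.2489]
eef_rot: [0.994, -0.11, 0.005, 0.001]
ft_force: [0.8, -1.1, 0.5]
width: 0.0434
grip_force: 0.0
```

Call:
carry_out:
  steps:
    - [[-22,-19.5,0,0,0,-0.35],[-22,-19.5,0,0,0,-0.35],[-22,-19.5,0,0,0,-0.35],[-22,-19.5,0,0,0,-0.35],[-22,-19.5,0,0,0,-0.35],[-22,-19.5,0,0,0,-0.35],[-22,-19.5,0,0,0,-0.35],[-22,-19.5,0,0,0,-0.35],[-22,-19.5,0,0,0,-0.35],[-22,-19.5,0,0,0,-0.35],[-22,-19.5,0,0,0,-0.35],[-22,-19.5,0,0,0,-0.35],[-22,-19.5,0,0,0,-0.35]]

```text
time: 11.0
ee_pos: [0.488, -0.0031, 0.2408]
eef_rot: [0.998, 0.064, -0.0, -0.0]
ft_force: [-0.2, -0.4, -0.6]
width: 0.0436
grip_force: 0.0
```

```bash
python3 - <<'E'
from h import *
from bench import r
s=r.read_state();print(s['time'],s['ee_pos'],yaw(s),s['ft_force'],s['width'],s['grip_force'])
im=r.camera('wrist')[:,:,::-1];p=r.camera_params('wrist');cv2.imwrite('pics/w3.png',cv2.resize(im,(800,600)));cv2.imwrite('pics/w3r.png',im)
t=r.camera('top')[:,:,::-1];cv2.imwrite('pics/t3r.png',t)
np.save('w3.npy',p['view'])
V=im.max(2); m=((V<60)*255).astype(np.uint8)
for c in cv2.findContours(m,cv2.RETR_EXTERNAL,cv2.CHAIN_APPROX_NONE)[0]:
    if 60<cv2.contourArea(c)<3000:
        q=c[:,0].mean(0); print(np.round(q),cv2.contourArea(c),plane(p,[q],.145,True)[0][:2])
E
```

```text
11.0 [ 0.48795911 -0.00308159  0.24078894] 0.1273202818805638 [-0.16430643 -0.4238545  -0.61359395] 0.04359522154284629 0.0
[307. 253.] 1020.0 [ 0.43163711 -0.06498696]
[228. 188.] 283.0 [0.48784991 0.02007683]
[313. 163.] 258.0 [ 0.52147015 -0.05336103]
[296.  92.] 73.5 [ 0.58103452 -0.02868936]
[455.  72.] 476.5 [ 0.63802257 -0.18759071]
[489.   7.] 66.0 [ 0.73046442 -0.23286831]
```

View pics/w3.png

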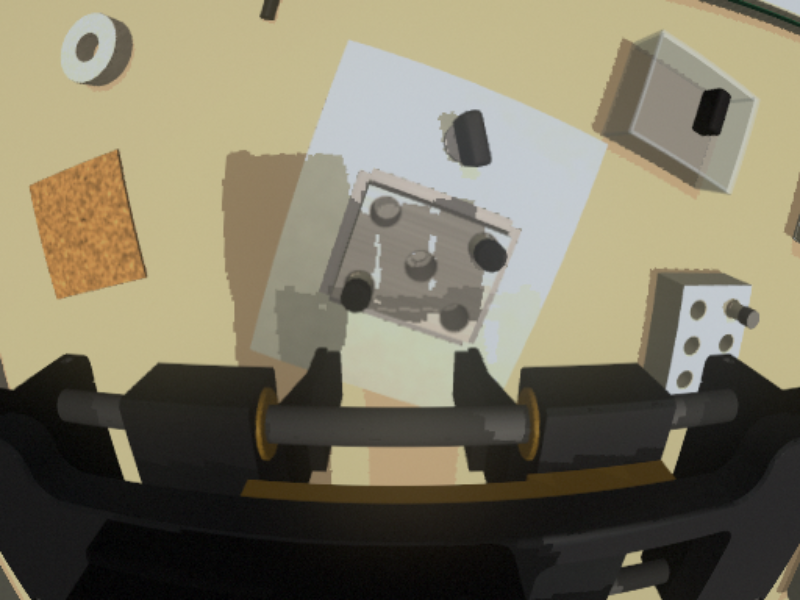

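The cover stands upright at upper right. The black vials are at (356,292) and (489,253), the bore at (421,264) and the wells at (386,209) and (454,318). I'll compute the positions of these.

```bash
python3 - <<'E'
from h import *
from bench import r
p=r.camera_params('wrist'); s=r.read_state()
c=-p['view'][:3,:3].T@p['view'][:3,3]; print('cam',c)
k=512/800
print(plane(p,np.array([[421,264],[386,209],[454,318]])*k,.113,True)[:,:2])
im=cv2.imread('pics/w3r.png')
m=((im.max(2)<60)*255).astype(np.uint8)
for c in cv2.findContours(m,cv2.RETR_EXTERNAL,cv2.CHAIN_APPROX_NONE)[0]:
    if 200<cv2.contourArea(c)<400:
        q=c[:,0].mean(0); print(plane(p,[q],.138,True)[0][:2])
# top view
t=cv2.imread('pics/t3r.png');pt=r.camera_params('top')
m=((t.max(2)<60)*255).astype(np.uint8)
for c in cv2.findContours(m[215:250,230:280],cv2.RETR_EXTERNAL,cv2.CHAIN_APPROX_NONE)[0]:
    q=c[:,0].mean(0)+[230,215]; print('top',q,cv2.contourArea(c),plane(pt,[q],.145)[0][:2])
for P in ((.521,-.0525),(.4865,.0225)):
    print(go(s,(*P,.16),.13),go(s,(*P,.120),.13))
E
```

```text
cam [0.56537557 0.00590969 0.40311326]
[[ 0.50373939 -0.01745679]
 [ 0.53585372  0.00909512]
 [ 0.47037304 -0.04447129]]
[0.48567471 0.02063092]
[ 0.52023039 -0.05479525]
top [277. 227.] 0.0 [ 0.5199765 -0.0632372]
top [233.  222.5] 0.0 [0.52966091 0.04764581]
top [270. 222.] 0.0 [ 0.53228794 -0.04543062]
top [276. 220.] 0.0 [ 0.53754434 -0.06049835]
top [269.  217.5] 0.0 [ 0.54357592 -0.0427581 ]
top [275.5 216. ] 2.0 [ 0.54760092 -0.05911125]
[2.659, 5.364, 8.077, -0.0, 0.0, -0.002] [2.661, 5.365, 12.077, -0.0, 0.0, -0.002]
[0.194, -2.515, 8.082, -0.0, 0.0, -0.002] [0.195, -2.513, 12.082, -0.0, 0.0, -0.002]
```

Call:
carry_out:
  steps:
    - [[2.6,5.25,4,0,0,0],[2.6,5.25,8,0,0,0],[2.6,5.25,8,0,0,0],[2.6,5.25,8,0,0,0],[2.6,5.25,10,0,0,0],[2.6,5.25,11.5,0,0,0],[2.6,5.25,12,0,0,0],[2.6,5.25,12,0,0,0],[2.6,5.25,12,0,0,0]]

```text
time: 11.85
ee_pos: [0.5207, -0.0506, 0.1224]
eef_rot: [0.998, 0.065, 0.001, 0.0]
ft_force: [0.5, -0.2, 0.8]
width: 0.0433
grip_force: 0.0
```

Call:
carry_out:
  steps:
    - [[0,0,0,0,0,0],[0,0,0,0,0,0],[0,0,0,0,0,0],[0,0,0,0,0,0],[0,0,0,0,0,0],[0,0,0,0,0,0],[0,0,0,0,0,0],[0,0,0,0,0,0],[0,0,0,0,0,0]]
  hand: 1
  squeeze: 12

```text
time: 12.6
ee_pos: [0.5203, -0.0512, 0.1213]
eef_rot: [0.998, 0.064, 0.0, 0.0]
ft_force: [0.1, -0.9, 1.6]
width: 0.0177
grip_force: 12.0
```

Call:
carry_out:
  steps:
    - [[0,0,-1,0,0,0],[0,0,-3,0,0,0],[0,0,-6,0,0,0],[0,0,-9,0,0,0],[0,0,-9,0,0,0],[-4,4,-9,0,0,0],[-8,7,-9,0,0,0],[-12,10,-9,0,0,0],[-14,14,-9,0,0,0],[-14,17,-9,0,0,0],[-14,18,-9,0,0,0],[-14,18,-9,0,0,0],[-14,18,-9,0,0,0],[-14,18,-9,0,0,0]]

```text
time: 13.77
ee_pos: [0.4048, -0.2465, 0.2112]
eef_rot: [0.998, 0.065, 0.0, -0.0]
ft_force: [0.5, 0.3, 0.3]
width: 0.0173
grip_force: 12.0
```

```bash
python3 - <<'E'
from h import *
from bench import r
s=r.read_state();print(s['time'],s['ee_pos'],yaw(s),s['ft_force'],s['width'])
im=r.camera('wrist')[:,:,::-1];p=r.camera_params('wrist');cv2.imwrite('pics/w4.png',cv2.resize(im,(800,600)));cv2.imwrite('pics/w4r.png',im)
E
```

```text
13.7667 [ 0.40480532 -0.24647402  0.21124871] 0.12973279964704362 [0.49845433 0.31601998 0.25637156] 0.01734687032793817
```

View pics/w4.png

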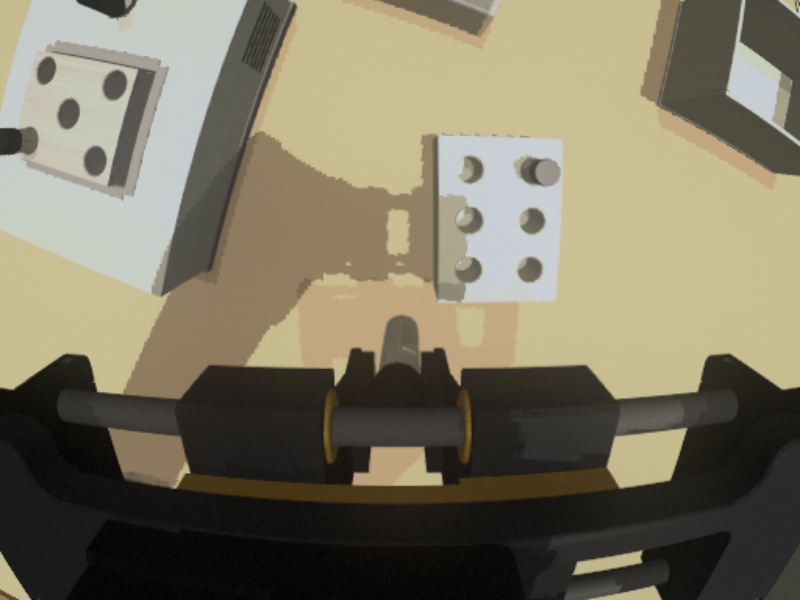

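The rack is at upper right, with holes at (469,169), (468,220), (468,270), (532,220) and (530,269). The grey vial is at (540,172). The held vial's lower end is at (402,318), hanging straight.

```bash
python3 - <<'E'
from h import *
from bench import r
p=r.camera_params('wrist'); s=r.read_state(); k=.64
hs=np.array([[469,169],[468,220],[468,270],[532,220],[530,269]])*k
W=plane(p,hs,.05,True)[:,:2]
L=np.array([[36,23],[0,23],[-36,23],[0,-23],[-36,-23]])/1000
def fit(L,W):
    a=L-L.mean(0);b=W-W.mean(0);t=np.arctan2((a[:,0]*b[:,1]-a[:,1]*b[:,0]).sum(),(a*b).sum())
    Rm=np.array([[np.cos(t),-np.sin(t)],[np.sin(t),np.cos(t)]]);c=W.mean(0)-Rm@L.mean(0);return t,c,Rm
t,c,Rm=fit(L,W);print('holes fit',t,c);print(np.round((L@Rm.T+c-W)*1000,1))
Q=plane(p,np.array([[438,135],[563,141],[556,300],[438,300]])*k,.05,True)[:,:2]
print('corners',fit(np.array([[60,45],[60,-45],[-60,-45],[-60,45]])/1000,Q)[:2])
# vial end: front point
im=cv2.imread('pics/w4r.png');print(im[205:240:3,257].tolist());print(im[220,240:276].max(1))
print('vial bottom',plane(p,np.array([[402,318],[402,330]])*k,.16,True)[:,:2],'cap/tube',plane(p,[[402*k,370*k]],.2,True), s['ee_pos'])
print('bore',plane(p,np.array([[69,113],[46,70],[115,84],[95,160]])*k,.115,True)[:,:2])
E
```

```text
holes fit 0.15448328054473015 [ 0.45352187 -0.31518003]
[[-0.1  0.1]
 [ 0.  -0.6]
 [ 0.2 -0.2]
 [-0.2  0.4]
 [ 0.   0.3]]
corners (np.float64(0.1426311705745432), array([ 0.45343796, -0.31586493]))
[[82, 98, 104], [78, 94, 101], [78, 93, 99], [76, 92, 99], [75, 91, 99], [76, 92, 100], [93, 112, 119], [81, 97, 104], [79, 94, 100], [54, 65, 70], [32, 40, 45], [27, 37, 42]]
[193 193 193 191 173 126  97  99  98 100 100 100 101 102 104 106 105 100
  96 100  99 100 101 101 102 102  98 121 171 193 192 193 192 193 192 193]
vial bottom [[ 0.40940615 -0.24930313]
 [ 0.40322785 -0.2501426 ]] cap/tube [[ 0.40054393 -0.25011172  0.2       ]] [ 0.40495672 -0.24609239  0.21122826]
bore [[ 0.50280409 -0.0184684 ]
 [ 0.53416562  0.00875864]
 [ 0.52034362 -0.05565739]
 [ 0.47158414 -0.04465669]]
```

```bash
python3 - <<'E'
from h import *
from bench import r
p=r.camera_params('wrist'); s=r.read_state()
im=cv2.imread('pics/w4r.png').max(2);print(im[194:212,257])
e=next(v for v in range(190,215) if im[v,257]<150); 
print(e,plane(p,[[257,e-.5]],.160,True), s['ee_pos'],-p['view'][:3,:3].T@p['view'][:3,3])
t=.14;c=np.array([.4537,-.3120]);Rm=np.array([[np.cos(t),-np.sin(t)],[np.sin(t),np.cos(t)]])
for h in ((0,.023),(-.036,.023)):
    w=c+Rm@h; print(w,go(s,(*w,.211),.13))
E
```

```text
[195 194 194 195 193 192 190 162 103 104 104 104 105 102 101  99 101  99]
202 [[ 0.41098474 -0.24887454  0.16      ]] [ 0.40495672 -0.24609239  0.21122826] [ 0.48236128 -0.23724174  0.37358546]
[ 0.45049051 -0.28922503] [3.952, 4.87, 0.022, -0.0, -0.0, 0.001]
[ 0.41484273 -0.29424858] [0.352, 4.903, 0.021, -0.0, -0.0, 0.001]
```

Call:
carry_out:
  steps:
    - [[2,2.4,0,0,0,0],[4.05,4.85,0,0,0,0],[4.05,4.85,0,0,0,0],[4.05,4.85,3,0,0,0],[4.05,4.85,6,0,0,0],[4.05,4.85,9,0,0,0],[4.05,4.85,10.3,0,0,0],[4.05,4.85,10.3,0,0,0],[4.05,4.85,10.3,0,0,0],[4.05,4.85,10.3,0,0,0]]

```text
time: 14.65
ee_pos: [0.4519, -0.29, 0.1096]
eef_rot: [0.998, 0.065, 0.001, 0.001]
ft_force: [-0.9, -0.0, -0.2]
width: 0.0172
grip_force: 12.0
```

Call:
carry_out:
  steps:
    - [[0,0,0.4,0,0,0],[0,0,0.8,0,0,0],[0,0,1.2,0,0,0],[0,0,1.2,0,0,0]]

```text
time: 14.98
ee_pos: [0.4505, -0.2902, 0.0954]
eef_rot: [0.998, 0.064, -0.0, -0.0]
ft_force: [-0.3, 0.4, -0.4]
width: 0.0175
grip_force: 12.0
```

```bash
python3 - <<'E'
from h import *
from bench import r
s=r.read_state();print(s['time'],s['ee_pos'],yaw(s),s['ft_force'],s['torque'],s['width'])
im=r.camera('wrist')[:,:,::-1];cv2.imwrite('pics/w5.png',cv2.resize(im[150:330,150:390],(800,600)))
E
```

```text
14.9833 [ 0.4504565  -0.2902023   0.09543225] 0.12880407211557515 [-0.32737398  0.39919698 -0.42064707] [-0.02899159  0.05699839 -0.00798679] 0.017500455608312548
```

View pics/w5.png

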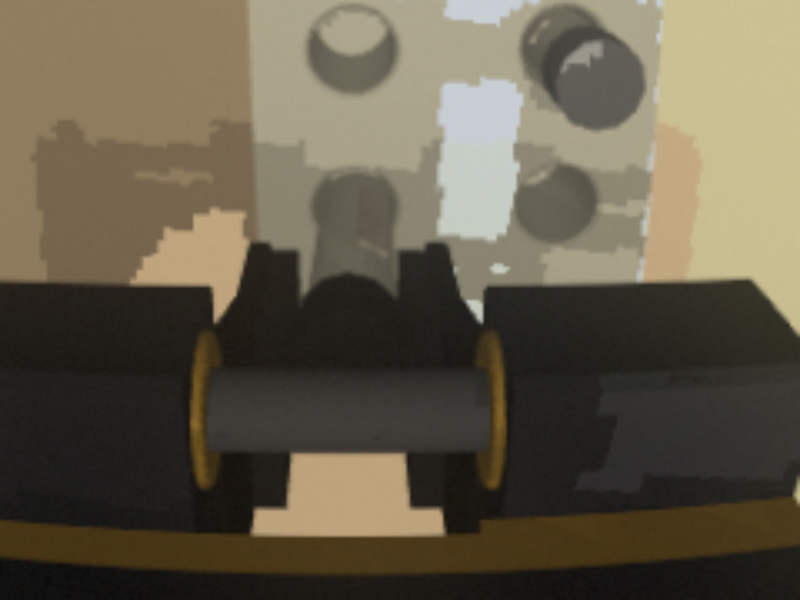

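The vial is in the middle-left hole at (355,205) with no contact force, so I'll lower it fully and release.

Call:
carry_out:
  steps:
    - [[0,0,1,0,0,0],[0,0,2,0,0,0],[0,0,3,0,0,0],[0,0,3.4,0,0,0],[0,0,3.5,0,0,0],[0,0,3.5,0,0,0],[0,0,3.5,0,0,0]]

```text
time: 15.62
ee_pos: [0.451, -0.2905, 0.0612]
eef_rot: [0.998, 0.064, 0.0, 0.0]
ft_force: [-0.3, -0.1, 0.6]
width: 0.0173
grip_force: 12.0
```

Call:
carry_out:
  steps:
    - [[0,0,0,0,0,0],[0,0,0,0,0,0],[0,0,0,0,0,0],[0,0,-1,0,0,0],[0,0,-4,0,0,0],[0,0,-8,0,0,0],[0,0,-12,0,0,0],[0,0,-12,0,0,0],[2,-8,-12,0,0,0],[7.5,-30.7,-12,0,0,0],[7.5,-30.7,-12,0,0,0],[7.5,-30.7,-12,0,0,0],[7.5,-30.7,-12,0,0,0],[7.5,-30.7,-12,0,0,0],[7.5,-30.7,-12,0,0,0],[7.5,-30.7,-12,0,0,0],[7.5,-30.7,-12,0,0,0],[7.5,-30.7,-12,0,0,0]]
  hand: 0.2

```text
time: 17.12
ee_pos: [0.4859, 0.0253, 0.1819]
eef_rot: [0.998, 0.066, 0.0, 0.0]
ft_force: [1.1, -0.8, 0.1]
width: 0.0348
grip_force: 0.0
```

```bash
python3 - <<'E'
from h import *
from bench import r
s=r.read_state();print(s['time'],s['ee_pos'],yaw(s),s['ft_force'],s['width'],s['joint_positions'])
print(go(s,(.4863,.0235,.12),.13))
im=r.camera('wrist')[:,:,::-1];p=r.camera_params('wrist');cv2.imwrite('pics/w6r.png',im)
print(im.max(2)[180:330:4,256])
E
```

```text
17.1167 [0.48589224 0.02527077 0.18188759] 0.13223154851149313 [ 1.0980425  -0.83113403  0.09301116] 0.03483513831117603 [ 0.4439278   0.09762161 -0.61640598  1.84500292  0.06058159  1.21650434
 -1.6297803 ]
[0.011, 0.178, 6.189, 0.0, -0.001, 0.002]
[136 137 139 103 103  48  46  45  47  45  46  47 202 201 199 200 198 196
 196 196 144  61  67  70  70  71  65 189 190 191 190 189 189  77  77  75
  34  34]
```

Call:
carry_out:
  steps:
    - [[0,0.1,2,0,0,0],[0,0.1,4,0,0,0],[0,0.1,5.5,0,0,0],[0,0.1,6.1,0,0,0],[0,0.1,6.1,0,0,0],[0,0.1,6.1,0,0,0]]

```text
time: 17.67
ee_pos: [0.4861, 0.022, 0.1206]
eef_rot: [0.998, 0.064, 0.0, 0.0]
ft_force: [-0.6, -0.0, -0.3]
width: 0.0347
grip_force: 0.0
```

Call:
carry_out:
  steps:
    - [[0,0,0,0,0,0],[0,0,0,0,0,0],[0,0,0,0,0,0],[0,0,0,0,0,0],[0,0,0,0,0,0],[0,0,0,0,0,0],[0,0,0,0,0,0],[0,0,0,0,0,0]]
  hand: 1
  squeeze: 12

```text
time: 18.33
ee_pos: [0.4863, 0.0227, 0.1205]
eef_rot: [0.998, 0.064, 0.0, 0.0]
ft_force: [0.1, -1.1, 5.4]
width: 0.0175
grip_force: 12.0
```

```bash
python3 - <<'E'
from h import *
from bench import r
s=r.read_state();print(s['time'],s['ee_pos'],yaw(s),s['ft_force'],s['width'])
print(go(s,(.4048,-.2465,.211),.13))
E
```

```text
18.3333 [0.48631826 0.02273553 0.12049325] 0.12881702542448134 [ 0.07152283 -1.07439266  5.36740244] 0.017483166714234086
[-11.534, 25.656, -9.054, 0.0, -0.001, -0.001]
```

Call:
carry_out:
  steps:
    - [[0,0,-1,0,0,0],[0,0,-3,0,0,0],[0,0,-6,0,0,0],[0,0,-9,0,0,0],[0,0,-9,0,0,0],[-2,3,-9,0,0,0],[-11.5,25.7,-9,0,0,0],[-11.5,25.7,-9,0,0,0],[-11.5,25.7,-9,0,0,0],[-11.5,25.7,-9,0,0,0],[-11.5,25.7,-9,0,0,0],[-11.5,25.7,-9,0,0,0],[-11.5,25.7,-9,0,0,0],[-11.5,25.7,-9,0,0,0],[-11.5,25.7,-9,0,0,0],[-11.5,25.7,-9,0,0,0]]

```text
time: 19.67
ee_pos: [0.4053, -0.2456, 0.2102]
eef_rot: [0.998, 0.065, 0.0, -0.0]
ft_force: [-0.4, 0.4, -0.6]
width: 0.0175
grip_force: 12.0
```

```bash
python3 - <<'E'
from h import *
from bench import r
s=r.read_state();print(s['time'],s['ee_pos'],yaw(s),s['ft_force'],s['width'])
im=r.camera('wrist')[:,:,::-1];p=r.camera_params('wrist');cv2.imwrite('pics/w7.png',cv2.resize(im,(800,600)))
g=im.max(2)
e=next(v for v in range(190,225) if g[v,257]<150); print(e,plane(p,[[257,e-.5]],s['ee_pos'][2]-.0505,True))
E
```

```text
19.6667 [ 0.40534627 -0.24561878  0.21017841] 0.13088739733045945 [-0.39340984  0.39471816 -0.63998884] 0.017547498445563255
202 [[ 0.41166781 -0.24831979  0.15967841]]
```

View pics/w7.png

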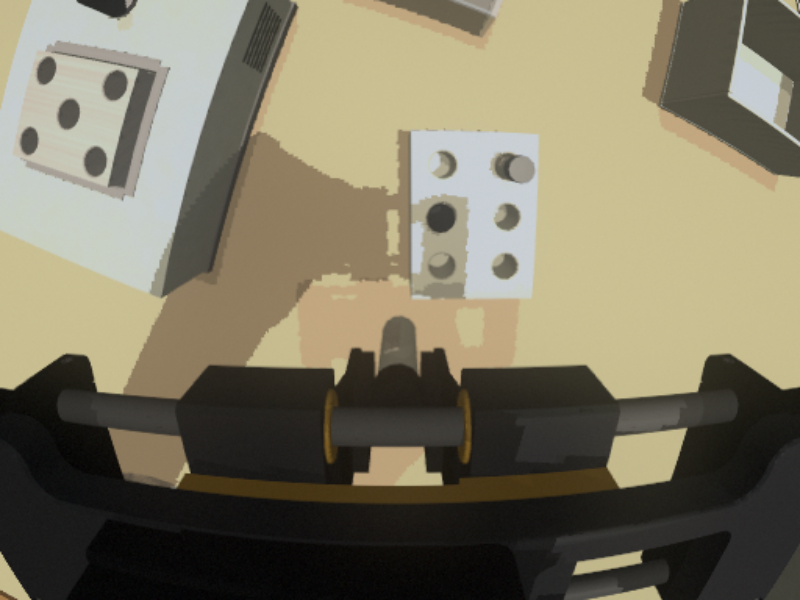

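The rack was knocked about 2 cm sideways, to the left in this view. The placed vial stands at (441,216), and the free holes are (442,164), (442,266), (507,216) and (505,266). I'll recompute.

```bash
python3 - <<'E'
from h import *
from bench import r
p=r.camera_params('wrist'); s=r.read_state(); k=.64
L=np.array([[36,23],[-36,23],[0,-23],[-36,-23]])/1000
W=plane(p,np.array([[442,164.5],[441.5,266],[507,216],[505,266]])*k,.05,True)[:,:2]
def fit(L,W):
    a=L-L.mean(0);b=W-W.mean(0);t=np.arctan2((a[:,0]*b[:,1]-a[:,1]*b[:,0]).sum(),(a*b).sum())
    Rm=np.array([[np.cos(t),-np.sin(t)],[np.sin(t),np.cos(t)]]);return t,W.mean(0)-Rm@L.mean(0),Rm
t,c,Rm=fit(L,W);print(t,c);print(np.round((L@Rm.T+c-W)*1000,1))
Q=plane(p,np.array([[411,131],[538,134],[532,299],[411,298]])*k,.05,True)[:,:2]
print('corners',fit(np.array([[60,45],[60,-45],[-60,-45],[-60,45]])/1000,Q)[:2])
h=c+Rm@[-.036,.023]+[.0008,.0032]; print(h,go(s,(*h,.21),.13))
E
```

```text
0.14556161751246813 [ 0.45406585 -0.29550174]
[[ 0.1 -0.2]
 [-0.  -0.3]
 [-0.3  0.3]
 [ 0.2  0.2]]
corners (np.float64(0.13966121746024932), array([ 0.45357248, -0.29586693]))
[ 0.41591046 -0.27476671] [0.661, 3.03, 0.018, -0.0, -0.0, 0.001]
```

Call:
carry_out:
  steps:
    - [[0.65,3,0,0,0,0],[0.65,3,0,0,0,0],[0.65,3,0,0,0,0],[0.65,3,3,0,0,0],[0.65,3,6,0,0,0],[0.65,3,9,0,0,0],[0.65,3,10.2,0,0,0],[0.65,3,10.2,0,0,0],[0.65,3,10.2,0,0,0],[0.65,3,10.2,0,0,0]]

```text
time: 20.55
ee_pos: [0.4161, -0.2756, 0.1095]
eef_rot: [0.998, 0.065, 0.001, 0.001]
ft_force: [0.5, 0.5, 0.7]
width: 0.0175
grip_force: 12.0
```

Call:
carry_out:
  steps:
    - [[0,0,0.4,0,0,0],[0,0,0.8,0,0,0],[0,0,1.2,0,0,0],[0,0,1.2,0,0,0],[0,0,1.2,0,0,0]]

```text
time: 20.97
ee_pos: [0.415, -0.2758, 0.0959]
eef_rot: [0.998, 0.064, -0.0, -0.0]
ft_force: [0.1, -0.3, -0.4]
width: 0.0173
grip_force: 12.0
```

Call:
carry_out:
  steps:
    - [[0,0,1,0,0,0],[0,0,2,0,0,0],[0,0,3,0,0,0],[0,0,3.5,0,0,0],[0,0,3.6,0,0,0],[0,0,3.6,0,0,0],[0,0,3.6,0,0,0]]

```text
time: 21.55
ee_pos: [0.4152, -0.2758, 0.0601]
eef_rot: [0.998, 0.064, -0.0, -0.0]
ft_force: [0.1, -0.1, -0.5]
width: 0.0174
grip_force: 12.0
```

Call:
carry_out:
  steps:
    - [[0,0,0,0,0,0],[0,0,0,0,0,0],[0,0,0,0,0,0],[0,0,-1,0,0,0],[0,0,-4,0,0,0],[0,0,-8,0,0,0],[0,0,-12,0,0,0],[0,0,-15,0,0,0],[0,0,-15,0,0,0],[0,0,-15,0,0,0]]
  hand: 0.2

```text
time: 22.38
ee_pos: [0.4161, -0.2763, 0.2128]
eef_rot: [0.998, 0.064, 0.002, 0.001]
ft_force: [0.1, -0.1, -0.8]
width: 0.0349
grip_force: 0.0
```

```bash
python3 - <<'E'
from h import *
from bench import r
s=r.read_state();print(s['time'],s['ee_pos'],yaw(s),s['joint_positions'])
for yw in (.335,): print(go(s,(.53,-.06,.25),yw+np.pi))
im=cv2.imread('pics/w6r.png')
E
```

```text
22.3833 [ 0.4161114  -0.27629791  0.21280637] 0.12884504541583872 [ 0.78418663  0.07517424 -0.30266916  1.78953186  0.0241057   1.27575155
 -0.96654125]
[14.086, -19.975, -3.736, -0.004, -0.005, 2.935]
```

Call:
carry_out:
  steps:
    - [[10,-8,-4.7,0,0,-1],[27.6,-23.3,-4.7,0,0,-2],[27.6,-23.3,-4.7,0,0,-2],[27.6,-23.3,-4.7,0,0,-2],[27.6,-23.3,-4.7,0,0,-2],[27.6,-23.3,-4.7,0,0,-2],[27.6,-23.3,-4.7,0,0,-2],[27.6,-23.3,-4.7,0,0,-2],[27.6,-23.3,-4.7,0,0,-2],[27.6,-23.3,-4.7,0,0,-2],[27.6,-23.3,-4.7,0,0,-2],[27.6,-23.3,-4.7,0,0,-2],[27.6,-23.3,-4.7,0,0,-2],[27.6,-23.3,-4.7,0,0,-2],[27.6,-23.3,-4.7,0,0,-2],[27.6,-23.3,-4.7,0,0,-2],[27.6,-23.3,-4.7,0,0,-2],[27.6,-23.3,-4.7,0,0,-2],[27.6,-23.3,-4.7,0,0,-2],[27.6,-23.3,-4.7,0,0,-2]]

```text
time: 24.05
ee_pos: [0.6588, -0.0093, 0.2568]
eef_rot: [0.486, 0.874, -0.0, -0.0]
ft_force: [-1.1, 0.1, -0.1]
width: 0.0348
grip_force: 0.0
```

Call:
carry_out:
  steps:
    - [[0,0,0,0,0,-1.35],[0,0,0,0,0,-1.35],[0,0,0,0,0,-1.35],[0,0,0,0,0,-1.35],[0,0,0,0,0,-1.35],[0,0,0,0,0,-1.35],[0,0,0,0,0,-1.35],[0,0,0,0,0,-1.35],[0,0,0,0,0,-1.35],[0,0,0,0,0,-1.35],[0,0,0,0,0,-1.35],[0,0,0,0,0,-1.35],[0,0,0,0,0,-1.35]]

```text
time: 25.13
ee_pos: [0.6589, -0.0093, 0.2569]
eef_rot: [-0.166, 0.986, 0.0, -0.0]
ft_force: [0.3, -0.4, 0.3]
width: 0.035
grip_force: 0.0
```

```bash
python3 - <<'E'
from h import *
from bench import r
s=r.read_state();print(s['time'],s['ee_pos'],yaw(s),s['joint_positions'])
im=r.camera('wrist')[:,:,::-1];p=r.camera_params('wrist');cv2.imwrite('pics/w8.png',cv2.resize(im,(800,600)));cv2.imwrite('pics/w8r.png',im)
E
```

```text
25.1333 [ 0.65890532 -0.00929195  0.25693154] -2.8089519030560783 [ 0.57749809  0.56612114 -0.97487314  1.26820158  0.46011746  1.53502607
  1.56925548]
```

View pics/w8.png

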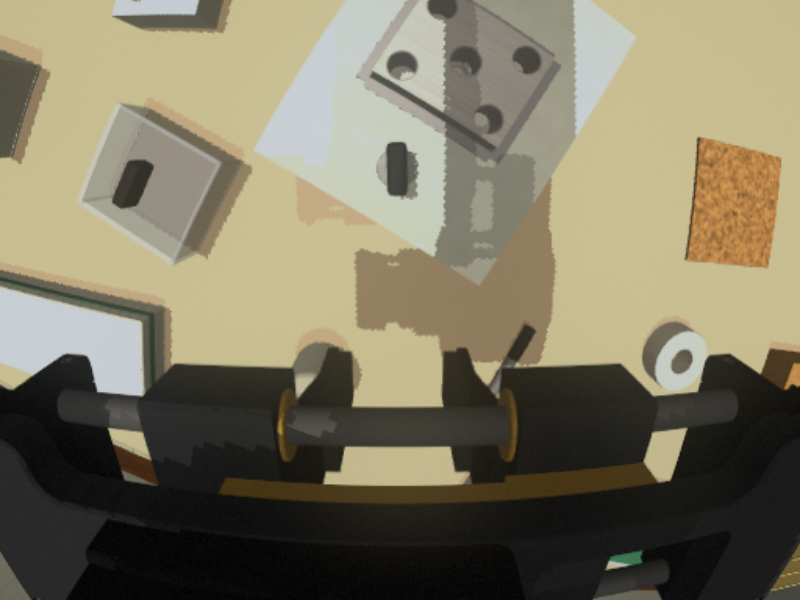

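The lifter grip is at (397,169), nearly along the image's vertical, and the bore is at (464,60). I'll compute the exact yaw and position.

```bash
python3 - <<'E'
from h import *
from bench import r
s=r.read_state();p=r.camera_params('wrist');im=cv2.imread('pics/w8r.png').max(2)
m=((im<75)*255).astype(np.uint8);m[:85]=0;m[130:]=0;m[:,:235]=0;m[:,270:]=0
c=max(cv2.findContours(m,cv2.RETR_EXTERNAL,cv2.CHAIN_APPROX_NONE)[0],key=cv2.contourArea)
for z in(.135,.146):
    P=plane(p,c[:,0,:],z,True)[:,:2]*1000; b=cv2.minAreaRect(P.astype(np.float32));print(z,b,cv2.contourArea(c))
    print(np.round(cv2.boxPoints(b)))
    d=np.linalg.svd(P-P.mean(0))[2][0];print('pca',np.degrees(np.arctan2(d[1],d[0])))
print('bore',plane(p,np.array([[464,60]])*.64,.113,True)[:,:2])
print('bar cover',plane(p,np.array([[136,172]])*.64,.086,True)[:,:2])
for yw in (.335,):print(go(s,(.586,-.0318,.16),yw-np.pi))
E
```

```text
0.135 ((585.8547973632812, -35.53874206542969), (31.595359802246094, 11.372967720031738), 19.18045997619629) 351.5
[[569. -35.]
 [573. -46.]
 [603. -36.]
 [599. -25.]]
pca 20.59624959755949
0.146 ((585.7698364257812, -35.5703125), (30.373044967651367, 10.93299388885498), 19.180957794189453) 351.5
[[570. -35.]
 [573. -46.]
 [602. -36.]
 [598. -25.]]
pca 20.59624959755946
bore [[ 0.50227303 -0.01817711]]
bar cover [[ 0.64621149 -0.23265028]]
[7.624, 0.247, 9.699, 0.0, -0.0, -0.002]
```

Call:
carry_out:
  steps:
    - [[4,0.1,0,0,0,0],[7.6,0.25,2,0,0,0],[7.6,0.25,5,0,0,0],[7.6,0.25,8,0,0,0],[7.6,0.25,9,0,0,0],[7.6,0.25,9,0,0,0],[7.6,0.25,9,0,0,0],[7.6,0.25,11,0,0,0],[7.6,0.25,13,0,0,0],[7.6,0.25,14.6,0,0,0],[7.6,0.25,15,0,0,0],[7.6,0.25,15,0,0,0],[7.6,0.25,15,0,0,0]]

```text
time: 26.27
ee_pos: [0.5875, -0.0316, 0.1088]
eef_rot: [-0.168, 0.986, -0.0, 0.001]
ft_force: [-0.6, -0.1, 0.9]
width: 0.035
grip_force: 0.0
```

Call:
carry_out:
  steps:
    - [[0,0,0,0,0,0],[0,0,0,0,0,0],[0,0,0,0,0,0],[0,0,0,0,0,0],[0,0,0,0,0,0],[0,0,0,0,0,0],[0,0,0,0,0,0],[0,0,0,0,0,0],[0,0,0,0,0,0]]
  hand: 1
  squeeze: 8

```text
time: 27.02
ee_pos: [0.5867, -0.0327, 0.1074]
eef_rot: [-0.168, 0.986, -0.0, 0.0]
ft_force: [0.3, -3.7, 3.4]
width: 0.0118
grip_force: 8.0
```

```bash
python3 - <<'E'
from h import *
from bench import r
s=r.read_state();print(s['time'],s['ee_pos'],yaw(s),s['ft_force'],s['torque'],s['width'],s['joint_positions'])
E
```

```text
27.0167 [ 0.58673381 -0.03266496  0.1073789 ] -2.8049304139528246 [ 0.33258722 -3.67641283  3.36362214] [-0.78982875 -0.32609045  0.00668348] 0.011846164105873988 [ 0.73395723  0.52826716 -0.97509966  1.66208919  0.46478986  1.20170049
  1.55734899]
```

Call:
carry_out:
  steps:
    - [[0,0,0,0,0,0],[0,0,0,0,0,0],[0,0,-1,0,0,0],[0,0,-3,0,0,0],[0,0,-6,0,0,0],[0,0,-9,0,0,0],[0,0,-10,0,0,0],[0,0,-10,0,0,0],[0,0,-10,0,0,0],[0,0,-10,0,0,0]]
  squeeze: 40

```text
time: 27.85
ee_pos: [0.5854, -0.032, 0.2051]
eef_rot: [-0.168, 0.986, 0.0, -0.001]
ft_force: [0.6, -0.9, -1.2]
width: 0.0118
grip_force: 40.0
```

```bash
python3 - <<'E'
from h import *
from bench import r
s=r.read_state();print(s['time'],s['ee_pos'],yaw(s),s['ft_force'],s['width'])
im=r.camera('wrist')[:,:,::-1];p=r.camera_params('wrist');cv2.imwrite('pics/w9.png',cv2.resize(im[40:280,100:420],(800,600)));cv2.imwrite('pics/w9r.png',im)
E
```

```text
27.85 [ 0.58540933 -0.03204468  0.20505399] -2.8041036105954524 [ 0.63308744 -0.94592071 -1.2172345 ] 0.011792966032170765
```

View pics/w9.png

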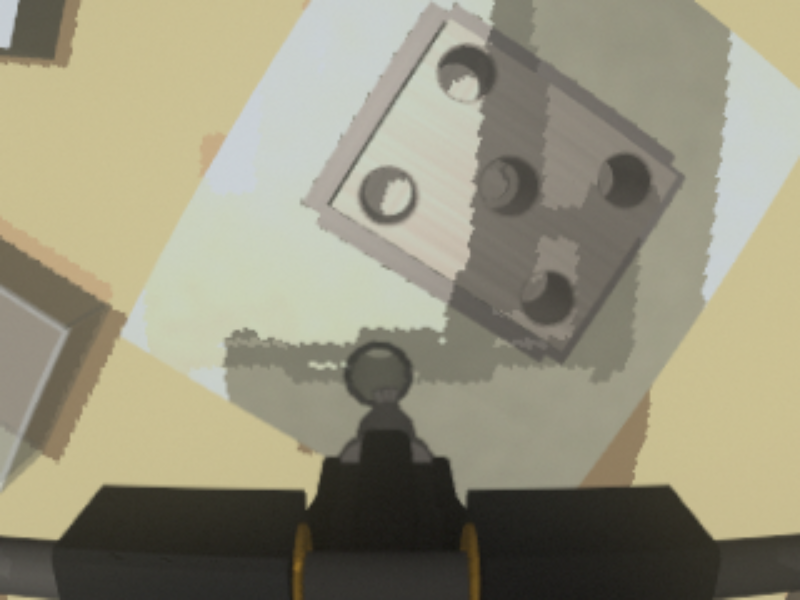

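The bore is at crop (509,186), the wells are clear, and there is a circle near the lifter at (378,373). I'll check which object that circle is by projecting points.

```bash
python3 - <<'E'
from h import *
from bench import r
s=r.read_state();p=r.camera_params('wrist')
e=s['ee_pos']; 
cr=lambda P:(proj(p,P,True)-[100,40])*2.5
o=e[2]-.1074+.095
print('origin z',o,'tip',cr([e[0],e[1],o-.053]),'pilot end',cr([e[0],e[1],o-.034]),'parkhole',cr([.586,-.0335,.095]),'bore',cr([.5032,-.0155,.115]))
f=lambda u,v:np.array([[100+u/2.5,40+v/2.5]])
print('circle@tip',plane(p,f(378,373),o-.051,True),'circle@park',plane(p,f(378,373),.095,True))
print('bore',plane(p,f(509,186),.115,True))
print('wells',plane(p,np.vstack([f(466,73),f(388,195),f(624,181),f(548,298)]),.115,True)[:,:2])
E
```

```text
origin z 0.19265194281883963 tip [[387.5078663 414.1482907]] pilot end [[387.8059895  434.96731855]] parkhole [[383.02146091 375.8798949 ]] bore [[513.73191255 188.55938105]]
circle@tip [[ 0.57275005 -0.03978129  0.14165194]] circle@park [[ 0.58555453 -0.03568723  0.095     ]]
bore [[ 0.50296432 -0.01733637  0.115     ]]
wells [[ 0.47174818 -0.04421815]
 [ 0.52004515 -0.05485735]
 [ 0.48608565  0.02020633]
 [ 0.53449718  0.00968446]]
```

Call:
carry_out:
  steps:
    - [[3,2,0,0,0,0],[6,4,0,0,0,0],[7.2,4.4,0,0,0,0],[7.2,4.4,0,0,0,0],[7.2,4.4,0,0,0,0],[7.2,4.4,1,0,0,0],[7.2,4.4,1.8,0,0,0],[7.2,4.4,1.8,0,0,0],[7.2,4.4,1.8,0,0,0],[7.2,4.4,1.8,0,0,0],[7.2,4.4,1.8,0,0,0]]

```text
time: 28.82
ee_pos: [0.5042, -0.0141, 0.1892]
eef_rot: [-0.168, 0.986, 0.0, 0.0]
ft_force: [-0.0, 0.7, -1.3]
width: 0.0112
grip_force: 40.0
```

```bash
python3 - <<'E'
from h import *
from bench import r
s=r.read_state();print(s['time'],s['ee_pos'],yaw(s),s['ft_force'],s['torque'])
print(go(s,(.5035,-.0142,.1874),yaw(s)))
im=r.camera('wrist')[:,:,::-1];p=r.camera_params('wrist');cv2.imwrite('pics/w10.png',cv2.resize(im[100:260,160:373],(800,600)))
E
```

```text
28.8167 [ 0.50417936 -0.01412045  0.18916114] -2.804097605114512 [-0.03586931  0.66212229 -1.31348596] [ 0.11209656 -0.09374992  0.00998344]
[0.067, 0.015, 0.176, 0.0, 0.0, 0.0]
```

View pics/w10.png

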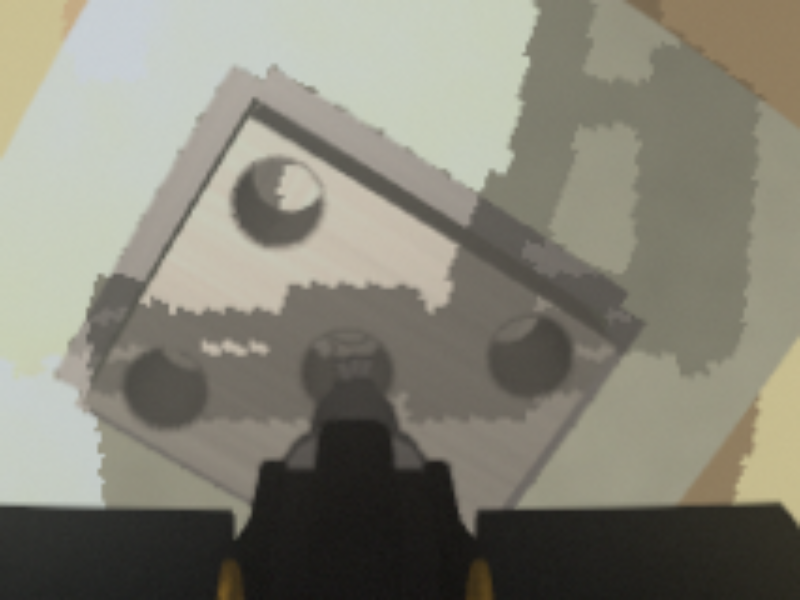

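The tip hangs just over the bore, whose mouth is centred near (348,375). I'll descend slowly by feel.

Call:
carry_out:
  steps:
    - [[0.05,0,0.4,0,0,0],[0.05,0,0.8,0,0,0],[0.05,0,1.1,0,0,0],[0.05,0,1.3,0,0,0],[0.05,0,1.3,0,0,0],[0.05,0,1.3,0,0,0]]

```text
time: 29.37
ee_pos: [0.5034, -0.0145, 0.1759]
eef_rot: [-0.168, 0.986, 0.0, -0.0]
ft_force: [-0.6, -0.2, -1.0]
width: 0.0113
grip_force: 40.0
```

Call:
carry_out:
  steps:
    - [[0,0,0.5,0,0,0],[0,0,1,0,0,0],[0,0,1.5,0,0,0],[0,0,1.7,0,0,0],[0,0,1.7,0,0,0]]

```text
time: 29.78
ee_pos: [0.5033, -0.0147, 0.1584]
eef_rot: [-0.168, 0.986, 0.0, -0.0]
ft_force: [1.0, -0.7, -2.8]
width: 0.0121
grip_force: 40.0
```

Call:
carry_out:
  steps:
    - [[0,0,0.4,0,0,0],[0,0,0.8,0,0,0],[0,0,1.1,0,0,0],[0,0,1.2,0,0,0],[0,0,1.2,0,0,0],[0,0,1.2,0,0,0]]

```text
time: 30.28
ee_pos: [0.5034, -0.0148, 0.1469]
eef_rot: [-0.168, 0.986, -0.0, -0.0]
ft_force: [1.1, -2.1, -3.2]
width: 0.0116
grip_force: 40.0
```

Call:
carry_out:
  steps:
    - [[0,0,0.2,0,0,0],[0,0,0.4,0,0,0],[0,0,0.5,0,0,0],[0,0,0.6,0,0,0],[0,0,0.6,0,0,0]]

```text
time: 30.7
ee_pos: [0.5035, -0.0147, 0.141]
eef_rot: [-0.168, 0.986, -0.0, 0.0]
ft_force: [1.8, -2.0, -2.9]
width: 0.0119
grip_force: 40.0
```

Call:
carry_out:
  steps:
    - [[0,0,0.1,0,0,0],[0,0,0.2,0,0,0],[0,0,0.2,0,0,0]]

```text
time: 30.95
ee_pos: [0.5034, -0.0149, 0.1389]
eef_rot: [-0.168, 0.986, -0.0, -0.0]
ft_force: [1.4, -4.3, -0.4]
width: 0.0114
grip_force: 40.0
```

Call:
carry_out:
  steps:
    - [[0,0,0.1,0,0,0],[0,0,0.2,0,0,0],[0,0,0.2,0,0,0]]

```text
time: 31.2
ee_pos: [0.503, -0.0144, 0.1365]
eef_rot: [-0.168, 0.986, 0.0, -0.0]
ft_force: [1.1, -1.7, -4.8]
width: 0.0119
grip_force: 40.0
```

Call:
carry_out:
  steps:
    - [[0,0,0.1,0,0,0],[0,0,0.1,0,0,0],[0,0,0.1,0,0,0]]

```text
time: 31.45
ee_pos: [0.503, -0.0141, 0.1356]
eef_rot: [-0.168, 0.986, 0.0, -0.0]
ft_force: [1.1, -0.9, -5.3]
width: 0.0117
grip_force: 40.0
```

Call:
carry_out:
  steps:
    - [[0,0,0.1,0,0,0],[0,0,0.1,0,0,0],[0,0,0.1,0,0,0]]

```text
time: 31.7
ee_pos: [0.5034, -0.0141, 0.1351]
eef_rot: [-0.168, 0.986, 0.0, 0.0]
ft_force: [-0.1, 0.4, -0.7]
width: 0.0115
grip_force: 40.0
```

Call:
carry_out:
  steps:
    - [[0,0,0.1,0,0,0],[0,0,0.1,0,0,0],[0,0,0.1,0,0,0]]

```text
time: 31.95
ee_pos: [0.5035, -0.0144, 0.1341]
eef_rot: [-0.168, 0.986, 0.0, 0.0]
ft_force: [1.0, -0.9, -1.2]
width: 0.0117
grip_force: 40.0
```

Call:
carry_out:
  steps:
    - [[0,0,0.1,0,0,0],[0,0,0.1,0,0,0],[0,0,0.1,0,0,0]]

```text
time: 32.2
ee_pos: [0.5037, -0.0145, 0.1336]
eef_rot: [-0.168, 0.986, -0.0, 0.0]
ft_force: [-1.7, -0.3, 5.4]
width: 0.0117
grip_force: 40.0
```

Call:
carry_out:
  steps:
    - [[0,0,0.1,0,0,0],[0,0,0.1,0,0,0],[0,0,0.1,0,0,0]]

```text
time: 32.45
ee_pos: [0.504, -0.0144, 0.1334]
eef_rot: [-0.168, 0.986, -0.0, 0.0]
ft_force: [-5.1, -0.7, 14.8]
width: 0.0117
grip_force: 40.0
```

```bash
python3 - <<'E'
from h import *
from bench import r
s=r.read_state();print(s['time'],s['ee_pos'],yaw(s),s['ft_force'],s['torque'],s['joint_positions'])
E
```

```text
32.45 [ 0.5039761  -0.01440615  0.13337311] -2.804442893496798 [-5.14751749 -0.74922347 14.79115621] [4.80706961e-02 1.23840564e+00 8.83557899e-04] [ 0.8970617   0.3108566  -1.08753464  1.84571988  0.30032107  1.1637405
  1.61619203]
```

Thread contact is at TCP z ≈ 0.1337, with the collar about 6.3 mm up. I'll ease off a little and turn clockwise (+wz) while watching the force.

Call:
carry_out:
  steps:
    - [[0,0,-0.08,0.0,0,0],[0,0,-0.08,0,0,0.1],[0,0,-0.08,0,0,0.2],[0,0,-0.08,0,0,0.3],[0,0,-0.08,0,0,0.3],[0,0,-0.08,0,0,0.3]]

```text
time: 32.95
ee_pos: [0.5037, -0.0145, 0.1331]
eef_rot: [-0.02, 1.0, -0.0, 0.0]
ft_force: [0.6, -0.5, 1.1]
width: 0.0117
grip_force: 40.0
```

Call:
carry_out:
  steps:
    - [[0,0,0.03,0,0,0.1],[0,0,0.06,0,0,0.2],[0,0,0.08,0,0,0.3],[0,0,0.08,0,0,0.3],[0,0,0.08,0,0,0.3]]

```text
time: 33.37
ee_pos: [0.5037, -0.0145, 0.1323]
eef_rot: [0.128, 0.992, -0.0, 0.0]
ft_force: [-0.2, -0.2, 3.6]
width: 0.0116
grip_force: 40.0
```

Call:
carry_out:
  steps:
    - [[0,0,0.03,0,0,0.1],[0,0,0.06,0,0,0.2],[0,0,0.08,0,0,0.3],[0,0,0.08,0,0,0.3],[0,0,0.08,0,0,0.3]]

```text
time: 33.78
ee_pos: [0.5036, -0.0145, 0.1314]
eef_rot: [0.275, 0.962, -0.0, 0.0]
ft_force: [0.9, 0.7, 3.5]
width: 0.0116
grip_force: 40.0
```

```bash
python3 - <<'E'
from h import *
from bench import r
s=r.read_state();print(s['time'],s['ee_pos'],yaw(s),s['ft_force'],s['torque'],s['joint_positions'][6])
E
```

```text
33.7833 [ 0.50364464 -0.01451861  0.13143011] 2.5852301755505085 [0.86781721 0.74016844 3.47026069] [ 0.17779349 -0.24831595 -0.02476085] 0.7768131186512692
```

Call:
carry_out:
  steps:
    - [[0,0,0.025,0,0,0.1],[0,0,0.05,0,0,0.2],[0,0,0.075,0,0,0.3],[0,0,0.1,0,0,0.4],[0,0,0.125,0,0,0.5],[0,0,0.15,0,0,0.6],[0,0,0.15,0,0,0.6],[0,0,0.15,0,0,0.6]]

```text
time: 34.45
ee_pos: [0.5034, -0.0146, 0.1297]
eef_rot: [0.546, 0.838, -0.0, 0.0]
ft_force: [0.4, 0.6, 1.6]
width: 0.012
grip_force: 40.0
```

Call:
carry_out:
  steps:
    - [[0,0,0.025,0,0,0.1],[0,0,0.05,0,0,0.2],[0,0,0.075,0,0,0.3],[0,0,0.1,0,0,0.4],[0,0,0.125,0,0,0.5],[0,0,0.15,0,0,0.6],[0,0,0.15,0,0,0.6],[0,0,0.15,0,0,0.6]]

```text
time: 35.12
ee_pos: [0.503, -0.0146, 0.1278]
eef_rot: [0.769, 0.639, -0.0, -0.0]
ft_force: [-0.4, -0.8, -1.4]
width: 0.0118
grip_force: 40.0
```

```bash
python3 - <<'E'
from h import *
from bench import r
s=r.read_state();print(s['time'],s['ee_pos'],yaw(s),s['ft_force'],s['torque'],s['joint_positions'][6])
E
```

```text
35.1167 [ 0.50298389 -0.01464236  0.12781626] 1.3858008895038016 [-0.44965334 -0.77874217 -1.39010419] [ 0.00724582 -0.04620281  0.04532195] -0.37886566243962444
```

Call:
carry_out:
  steps:
    - [[0,0,0.025,0,0,0.1],[0,0,0.025,0,0,0.1],[0,0,0.025,0,0,0.1]]

```text
time: 35.37
ee_pos: [0.5032, -0.0146, 0.1278]
eef_rot: [0.801, 0.599, -0.0, -0.0]
ft_force: [0.1, 0.7, -1.4]
width: 0.0117
grip_force: 40.0
```

Call:
carry_out:
  steps:
    - [[0,0,0.025,0,0,0.1],[0,0,0.025,0,0,0.1],[0,0,0.025,0,0,0.1]]

```text
time: 35.62
ee_pos: [0.5033, -0.0146, 0.1277]
eef_rot: [0.83, 0.558, -0.0, 0.0]
ft_force: [0.3, -0.3, -1.9]
width: 0.0123
grip_force: 40.0
```

```bash
python3 - <<'E'
from h import *
from bench import r
s=r.read_state();print(s['time'],s['ee_pos'],yaw(s),s['ft_force'],s['torque'],s['joint_positions'][6])
E
```

```text
35.6167 [ 0.50332115 -0.01459432  0.12767947] 1.1846165139695954 [ 0.30993324 -0.33552016 -1.90676161] [-0.00548078 -0.04703491  0.01485167] -0.5743312002929092
```

Call:
carry_out:
  steps:
    - [[0,0,0.025,0,0,0.1],[0,0,0.025,0,0,0.1],[0,0,0.025,0,0,0.1],[0,0,0.025,0,0,0.1]]

```text
time: 35.95
ee_pos: [0.5034, -0.0146, 0.1275]
eef_rot: [0.857, 0.516, -0.0, 0.0]
ft_force: [0.1, -0.0, -1.3]
width: 0.0117
grip_force: 40.0
```

Call:
carry_out:
  steps:
    - [[0,0,0.025,0,0,0.1],[0,0,0.025,0,0,0.1],[0,0,0.025,0,0,0.1],[0,0,0.025,0,0,0.1]]

```text
time: 36.28
ee_pos: [0.5035, -0.0146, 0.1274]
eef_rot: [0.882, 0.472, 0.0, 0.0]
ft_force: [-0.5, -0.1, -0.5]
width: 0.0117
grip_force: 40.0
```

```bash
python3 - <<'E'
from h import *
from bench import r
s=r.read_state();print(s['time'],s['ee_pos'],yaw(s),s['ft_force'],s['torque'],s['joint_positions'][6])
E
```

```text
36.2833 [ 0.50354313 -0.01458904  0.12736158] 0.9828259616798408 [-0.54079721 -0.1486771  -0.50792883] [-0.01542711 -0.05422564  0.01933034] -0.770790976045023
```

Call:
carry_out:
  steps:
    - [[0,0,0.025,0,0,0.1],[0,0,0.05,0,0,0.2],[0,0,0.05,0,0,0.2],[0,0,0.05,0,0,0.2]]

```text
time: 36.62
ee_pos: [0.5039, -0.0145, 0.1273]
eef_rot: [0.924, 0.382, 0.001, 0.0]
ft_force: [-0.3, 0.2, 6.0]
width: 0.0118
grip_force: 40.0
```

```bash
python3 - <<'E'
from h import *
from bench import r
s=r.read_state();print(s['time'],s['ee_pos'],yaw(s),s['ft_force'],s['torque'],s['joint_positions'][6])
im=r.camera('wrist')[:,:,::-1];cv2.imwrite('pics/w11.png',cv2.resize(im[100:260,160:373],(640,480)))
E
```

```text
36.6167 [ 0.5039166  -0.01449925  0.12730284] 0.7836822156586745 [-0.25988959  0.17214939  6.03312998] [-0.01690458  0.02643995 -0.01178117] -0.9650416821065362
```

View pics/w11.png

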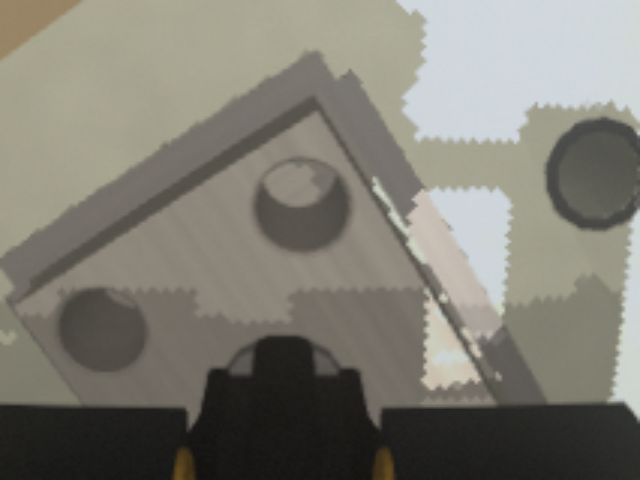

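The collar looks seated on the block: z has stalled at home height and Fz is +6 N. I'll turn a bit more without descending, to feel for the stop.

Call:
carry_out:
  steps:
    - [[0,0,-0.03,0,0,0.1],[0,0,-0.03,0,0,0.2],[0,0,-0.03,0,0,0.2],[0,0,-0.03,0,0,0.2]]

```text
time: 37.0
ee_pos: [0.5037, -0.0145, 0.1273]
eef_rot: [0.958, 0.288, 0.0, 0.0]
ft_force: [0.2, 0.4, 5.2]
width: 0.0122
grip_force: 40.0
```

```bash
python3 - <<'E'
from h import *
from bench import r
s=r.read_state();print(s['time'],s['ee_pos'],yaw(s),s['ft_force'],s['torque'],s['joint_positions'][6])
E
```

```text
37.0 [ 0.50366094 -0.01453271  0.12731287] 0.5849830031884119 [0.22899093 0.35322762 5.1684249 ] [-0.00779474 -0.05783699 -0.03410544] -1.1584328152883336
```

Call:
carry_out:
  steps:
    - [[0,0,0,0,0,0.1],[0,0,0,0,0,0.2],[0,0,0,0,0,0.2],[0,0,0,0,0,0.2]]

```text
time: 37.33
ee_pos: [0.5037, -0.0146, 0.1273]
eef_rot: [0.981, 0.192, 0.0, 0.0]
ft_force: [-0.6, -0.9, 5.1]
width: 0.0118
grip_force: 40.0
```

```bash
python3 - <<'E'
from h import *
from bench import r
s=r.read_state();print(s['time'],s['ee_pos'],yaw(s),s['ft_force'],s['torque'],s['joint_positions'][6])
E
```

```text
37.3333 [ 0.50366474 -0.01458327  0.12731203] 0.3855973417584582 [-0.56462407 -0.86058477  5.11767961] [ 0.00201891 -0.02319381 -0.07716418] -1.3529745044435182
```

Call:
carry_out:
  steps:
    - [[0,0,0,0,0,0.1],[0,0,0,0,0,0.2],[0,0,0,0,0,0.2],[0,0,0,0,0,0.2]]

```text
time: 37.67
ee_pos: [0.5037, -0.0149, 0.1273]
eef_rot: [0.996, 0.093, 0.0, 0.0]
ft_force: [-0.1, -1.5, 5.6]
width: 0.0117
grip_force: 40.0
```

```bash
python3 - <<'E'
from h import *
from bench import r
s=r.read_state();print(s['time'],s['ee_pos'],yaw(s),s['ft_force'],s['torque'],s['joint_positions'][6])
E
```

```text
37.6667 [ 0.50367207 -0.01486938  0.12727536] 0.18628277436080404 [-0.10548845 -1.47012293  5.6190771 ] [-0.36542548 -0.02343239 -0.11759025] -1.5475144682395054
```

Torque is building steadily and the collar is home. Now a gentle test lift.

Call:
carry_out:
  steps:
    - [[0,0,0,0,0,0],[0,0,-0.1,0,0,0],[0,0,-0.3,0,0,0],[0,0,-0.5,0,0,0],[0,0,-0.8,0,0,0],[0,0,-1.0,0,0,0],[0,0,-1.0,0,0,0],[0,0,-1.0,0,0,0]]
  squeeze: 60

```text
time: 38.33
ee_pos: [0.5032, -0.0145, 0.137]
eef_rot: [0.996, 0.09, -0.0, -0.0]
ft_force: [-0.3, 0.1, -8.1]
width: 0.0118
grip_force: 60.0
```

```bash
python3 - <<'E'
from h import *
from bench import r
s=r.read_state();print(s['time'],s['ee_pos'],yaw(s),s['ft_force'],s['torque'],s['width'])
E
```

```text
38.3333 [ 0.50315985 -0.01445503  0.13696943] 0.17938692694563732 [-0.29335195  0.05793416 -8.12066806] [-0.00415748  0.03018538  0.05432215] 0.01175857370491956
```

Call:
carry_out:
  steps:
    - [[0,0,-1,0,0,0],[0,0,-3,0,0,0],[0,0,-5,0,0,0],[0,0,-6.5,0,0,0],[0,0,-7,0,0,0],[0,0,-7,0,0,0],[0,0,-7,0,0,0]]

```text
time: 38.92
ee_pos: [0.5031, -0.0146, 0.2066]
eef_rot: [0.996, 0.089, -0.0, 0.0]
ft_force: [-1.0, -1.4, -8.9]
width: 0.0115
grip_force: 60.0
```

Call:
carry_out:
  steps:
    - [[0.1,-1,0,0,0,0],[0.3,-2.5,0,0,0,0],[0.6,-5,0,0,0,0],[0.9,-8,0,0,0,0],[1.3,-11,0,0,0,0],[1.6,-14,0,0,0,0],[1.9,-17,0,0,0,0],[2.3,-20,0,0,0,0],[2.6,-23,0,0,0,0],[3,-26,0,0,0,0],[3.3,-28.5,0,0,0,0],[3.5,-30.5,0,0,0,0],[3.7,-32,0,0,0,0],[3.8,-33,0,0,0,0],[3.8,-33.5,0,0,0,0],[3.8,-33.5,0,0,0,0],[3.8,-33.5,0,0,0,0]]

```text
time: 40.33
ee_pos: [0.4812, 0.3211, 0.2066]
eef_rot: [0.996, 0.089, -0.0, 0.0]
ft_force: [0.0, -0.6, -7.8]
width: 0.0112
grip_force: 60.0
```

```bash
python3 - <<'E'
from h import *
from bench import r
s=r.read_state();print(s['time'],s['ee_pos'],yaw(s),s['ft_force'],s['torque'],s['width'])
print(go(s,(.4812,.3215,.082),yaw(s)))
im=r.camera('wrist')[:,:,::-1];p=r.camera_params('wrist');cv2.imwrite('pics/w12.png',cv2.resize(im,(640,480)));cv2.imwrite('pics/w12r.png',im)
t=r.camera('top')[:,:,::-1];hsv=cv2.cvtColor(np.ascontiguousarray(t),cv2.COLOR_BGR2HSV);cv2.imwrite('pics/t12r.png',t)
E
```

```text
40.3333 [0.48123927 0.32107554 0.20656224] 0.17836781391622458 [ 0.02162017 -0.59761268 -7.75359373] [-0.0245858  -0.0126721  -0.00907761] 0.01124998126296035
[0.013, -0.053, 12.456, 0.001, 0.001, 0.0]
```

View pics/w12.png

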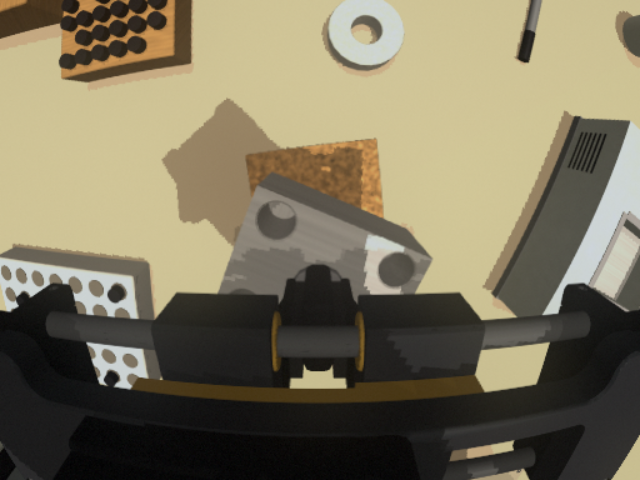

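The block hangs level over the mat, whose visible edge runs from (247,155) to (380,140). Lowering now.

Call:
carry_out:
  steps:
    - [[0,0,1.5,0,0,0],[0,0,4,0,0,0],[0,0,6.5,0,0,0],[0,0,9,0,0,0],[0,0,11,0,0,0],[0,0,12,0,0,0],[0,0,12.5,0,0,0],[0,0,12.6,0,0,0],[0,0,12.7,0,0,0],[0,0,12.7,0,0,0],[0,0,12.7,0,0,0]]

```text
time: 41.35
ee_pos: [0.4818, 0.3223, 0.0812]
eef_rot: [0.996, 0.089, 0.001, -0.0]
ft_force: [-0.5, 1.0, -7.1]
width: 0.0114
grip_force: 60.0
```

Call:
carry_out:
  steps:
    - [[0,0,0.05,0,0,0],[0,0,0.1,0,0,0],[0,0,0.15,0,0,0],[0,0,0.15,0,0,0],[0,0,0.15,0,0,0]]

```text
time: 41.77
ee_pos: [0.4812, 0.3219, 0.0785]
eef_rot: [0.996, 0.089, -0.0, 0.0]
ft_force: [0.2, -0.4, -8.0]
width: 0.0114
grip_force: 60.0
```

Call:
carry_out:
  steps:
    - [[0,0,0.05,0,0,0],[0,0,0.1,0,0,0],[0,0,0.1,0,0,0],[0,0,0.1,0,0,0]]

```text
time: 42.1
ee_pos: [0.4812, 0.3218, 0.0775]
eef_rot: [0.996, 0.089, -0.0, 0.0]
ft_force: [0.1, -0.6, -7.3]
width: 0.0115
grip_force: 60.0
```

Call:
carry_out:
  steps:
    - [[0,0,0.05,0,0,0],[0,0,0.05,0,0,0],[0,0,0.05,0,0,0]]

```text
time: 42.35
ee_pos: [0.4812, 0.3219, 0.0774]
eef_rot: [0.996, 0.089, 0.0, 0.0]
ft_force: [-2.8, -1.7, -1.3]
width: 0.0117
grip_force: 60.0
```

Call:
carry_out:
  steps:
    - [[0,0,0.05,0,0,0],[0,0,0.05,0,0,0],[0,0,0.05,0,0,0]]

```text
time: 42.6
ee_pos: [0.4812, 0.322, 0.0773]
eef_rot: [0.996, 0.089, 0.0, 0.0]
ft_force: [-4.5, -3.2, 5.5]
width: 0.0112
grip_force: 60.0
```

Call:
carry_out:
  steps:
    - [[0,0,0,0,0,0],[0,0,0,0,0,0],[0,0,0,0,0,0],[0,0,0,0,0,0],[0,0,-0.5,0,0,0],[0,0,-3,0,0,0],[0,0,-7,0,0,0],[0,0,-11,0,0,0],[0,0,-15,0,0,0],[0,0,-18,0,0,0],[0,0,-18,0,0,0],[0,0,-18,0,0,0]]
  hand: 0.2

```text
time: 43.6
ee_pos: [0.4818, 0.3226, 0.2586]
eef_rot: [0.996, 0.089, 0.002, -0.001]
ft_force: [0.1, 0.1, -1.6]
width: 0.0345
grip_force: 0.0
```

```bash
python3 - <<'E'
from h import *
from bench import r
s=r.read_state();print(s['time'],s['ee_pos'],yaw(s),s['ft_force'],s['joint_positions'][6])
for P,yw in (((.6597,-.2408,.25),-.22),((.60,-.22,.25),-.22)): print(go(s,P,yw))
E
```

```text
43.6 [0.48184115 0.32259637 0.2586369 ] 0.17881290403511424 [ 0.12312298  0.13389949 -1.61107807] -2.2306405406888747
[7.478, 58.606, 0.827, -0.002, -0.003, 0.399]
[1.974, 55.497, 0.81, -0.002, -0.003, 0.399]
```

Call:
carry_out:
  steps:
    - [[2,18,0,0,0,0],[4,36,0,0,0,0],[7.5,58.6,0,0,0,0],[7.5,58.6,0,0,0,0],[7.5,58.6,0,0,0,0],[7.5,58.6,0,0,0,0.1],[7.5,58.6,0,0,0,0.1],[7.5,58.6,0,0,0,0.1],[7.5,58.6,0,0,0,0.1],[7.5,58.6,0,0,0,0.2],[7.5,58.6,0,0,0,0.2],[7.5,58.6,0,0,0,0.3],[7.5,58.6,0,0,0,0.3],[7.5,58.6,0,0,0,0.4],[7.5,58.6,0,0,0,0.4],[7.5,58.6,0,0,0,0.4],[7.5,58.6,0,0,0,0.4],[7.5,58.6,0,0,0,0.4],[7.5,58.6,0,0,0,0.4],[7.5,58.6,0,0,0,0.4]]

```text
time: 45.27
ee_pos: [0.6593, -0.2401, 0.2568]
eef_rot: [0.994, -0.109, 0.0, -0.0]
ft_force: [0.3, 0.1, -0.2]
width: 0.0348
grip_force: 0.0
```

```bash
python3 - <<'E'
from h import *
from bench import r
s=r.read_state();print(s['time'],s['ee_pos'],yaw(s),s['ft_force'],s['joint_positions'])
print(go(s,(.6597,-.2408,.061),-.22))
im=r.camera('wrist')[:,:,::-1];p=r.camera_params('wrist');cv2.imwrite('pics/w13.png',cv2.resize(im,(640,480)));cv2.imwrite('pics/w13r.png',im)
E
```

```text
45.2667 [ 0.65928433 -0.24008105  0.2568132 ] -0.21929072610029268 [ 0.28834962  0.06875053 -0.17701212] [ 0.58507542  0.53683086 -0.48140257  1.14728029  0.23945099  1.51045102
 -1.64162766]
[0.052, 0.063, 19.581, -0.0, -0.0, 0.001]
```

View pics/w13.png

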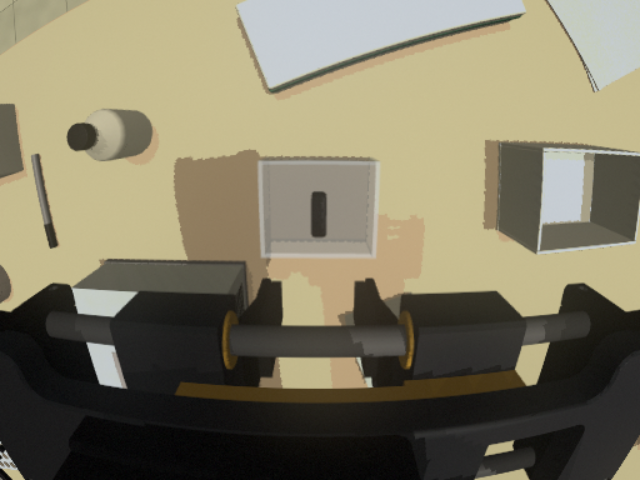

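The cover is where I left it, with its bar at (319,214). Picking it up.

Call:
carry_out:
  steps:
    - [[0.05,0.05,4,0,0,0],[0.05,0.05,8,0,0,0],[0.05,0.05,12,0,0,0],[0.05,0.05,15,0,0,0],[0.05,0.05,17.5,0,0,0],[0.05,0.05,19,0,0,0],[0.05,0.05,19.5,0,0,0],[0.05,0.05,19.5,0,0,0],[0.05,0.05,19.5,0,0,0]]

```text
time: 46.07
ee_pos: [0.6606, -0.2421, 0.0633]
eef_rot: [0.994, -0.11, 0.001, 0.0]
ft_force: [0.5, -0.4, 0.3]
width: 0.0349
grip_force: 0.0
```

Call:
carry_out:
  steps:
    - [[0,0,0,0,0,0],[0,0,0,0,0,0],[0,0,0,0,0,0],[0,0,0,0,0,0],[0,0,0,0,0,0],[0,0,0,0,0,0],[0,0,0,0,0,0],[0,0,0,0,0,0],[0,0,0,0,0,0]]
  hand: 1
  squeeze: 25

```text
time: 46.82
ee_pos: [0.66, -0.242, 0.0623]
eef_rot: [0.994, -0.11, 0.0, 0.0]
ft_force: [-1.3, 0.4, 5.3]
width: 0.0141
grip_force: 25.0
```

```bash
python3 - <<'E'
from h import *
from bench import r
s=r.read_state();print(s['time'],s['ee_pos'],yaw(s),s['ft_force'],s['width'],s['grip_force'])
print(go(s,(.503,-.0138,.20),-.22))
E
```

```text
46.8167 [ 0.66001673 -0.24200112  0.06227333] -0.22118188027879981 [-1.30811696  0.35645283  5.32766271] 0.014078132534668152 24.99967231415212
[-20.313, -18.82, -13.792, -0.0, -0.001, -0.001]
```

Call:
carry_out:
  steps:
    - [[0,0,-1,0,0,0],[0,0,-4,0,0,0],[0,0,-8,0,0,0],[0,0,-12,0,0,0],[0,0,-15,0,0,0],[0,0,-15,0,0,0],[-3,-3,-15,0,0,0],[-6,-5.5,-15,0,0,0],[-9,-8.5,-15,0,0,0],[-12,-11,-15,0,0,0],[-15,-14,-15,0,0,0],[-18,-16.5,-15,0,0,0],[-19.5,-18,-15,0,0,0],[-20.3,-18.8,-15,0,0,0],[-20.3,-18.8,-15,0,0,0],[-20.3,-18.8,-15,0,0,0],[-20.3,-18.8,-15,0,0,0]]

```text
time: 48.23
ee_pos: [0.5034, -0.0157, 0.2115]
eef_rot: [0.994, -0.111, 0.0, 0.0]
ft_force: [0.4, -0.3, -2.4]
width: 0.0136
grip_force: 25.0
```

```bash
python3 - <<'E'
from h import *
from bench import r
s=r.read_state();print(s['time'],s['ee_pos'],yaw(s),s['ft_force'],s['width'],s['grip_force'])
print(go(s,(.503,-.0138,.158),-.22))
E
```

```text
48.2333 [ 0.50340063 -0.01568306  0.21146798] -0.22308453253113622 [ 0.43249827 -0.25917692 -2.4268842 ] 0.01356887633182781 24.99962508212775
[-0.082, -0.176, 5.347, 0.0, -0.0, -0.003]
```

Call:
carry_out:
  steps:
    - [[-0.05,-0.15,1,0,0,0],[-0.05,-0.15,3,0,0,0],[-0.05,-0.15,4.5,0,0,0],[-0.05,-0.15,5.1,0,0,0],[-0.05,-0.15,5.2,0,0,0],[-0.05,-0.15,5.2,0,0,0],[-0.05,-0.15,5.2,0,0,0]]

```text
time: 48.82
ee_pos: [0.5031, -0.0126, 0.16]
eef_rot: [0.994, -0.111, 0.0, -0.0]
ft_force: [-0.4, -0.8, -1.9]
width: 0.0141
grip_force: 25.0
```

```bash
python3 - <<'E'
from h import *
from bench import r
s=r.read_state();print(s['time'],s['ee_pos'],yaw(s),s['ft_force'])
print(go(s,(.503,-.0138,.1567),-.22))
E
```

```text
48.8167 [ 0.50311126 -0.0126283   0.16004465] -0.22150502461371085 [-0.44832994 -0.79110344 -1.92125759]
[0.015, 0.117, 0.334, -0.0, -0.001, -0.002]
```

Call:
carry_out:
  steps:
    - [[0,0.05,0.1,0,0,0],[0,0.05,0.2,0,0,0],[0,0.05,0.2,0,0,0],[0,0.05,0.2,0,0,0]]

```text
time: 49.15
ee_pos: [0.5026, -0.013, 0.1577]
eef_rot: [0.994, -0.11, 0.0, 0.0]
ft_force: [0.4, 0.3, -2.3]
width: 0.0138
grip_force: 25.0
```

Call:
carry_out:
  steps:
    - [[0,0,0.05,0,0,0],[0,0,0.1,0,0,0],[0,0,0.1,0,0,0],[0,0,0.1,0,0,0]]

```text
time: 49.48
ee_pos: [0.503, -0.0131, 0.1571]
eef_rot: [0.994, -0.11, 0.001, 0.0]
ft_force: [0.0, -1.2, 5.1]
width: 0.0138
grip_force: 25.0
```

Call:
carry_out:
  steps:
    - [[0,0,0,0,0,0],[0,0,0,0,0,0],[0,0,0,0,0,0],[0,0,0,0,0,0],[0,0,-1,0,0,0],[0,0,-4,0,0,0],[0,0,-8,0,0,0],[0,0,-9,0,0,0],[0,0,-9,0,0,0]]
  hand: 0.2

```text
time: 50.23
ee_pos: [0.5044, -0.0127, 0.2508]
eef_rot: [0.994, -0.11, 0.003, 0.0]
ft_force: [-0.2, 0.1, -1.2]
width: 0.0348
grip_force: 0.0
```

```bash
python3 - <<'E'
from h import *
from bench import r
s=r.read_state();print(s['time'],s['ee_pos'],yaw(s))
im=r.camera('wrist')[:,:,::-1];p=r.camera_params('wrist')
a=np.hstack([cv2.resize(im,(400,300))]);t=r.camera('scene')[:,:,::-1];cv2.imwrite('pics/s14.png',t)
cv2.imwrite('pics/f14.png',np.vstack([np.hstack([cv2.resize(im[60:252,128:384],(400,300)),cv2.resize(im,(400,300))]),cv2.resize(t[100:292,90:500],(800,300))]))
E
```

```text
50.2333 [ 0.5043603  -0.01270894  0.2508161 ] -0.22104874313548742
```

View pics/f14.png

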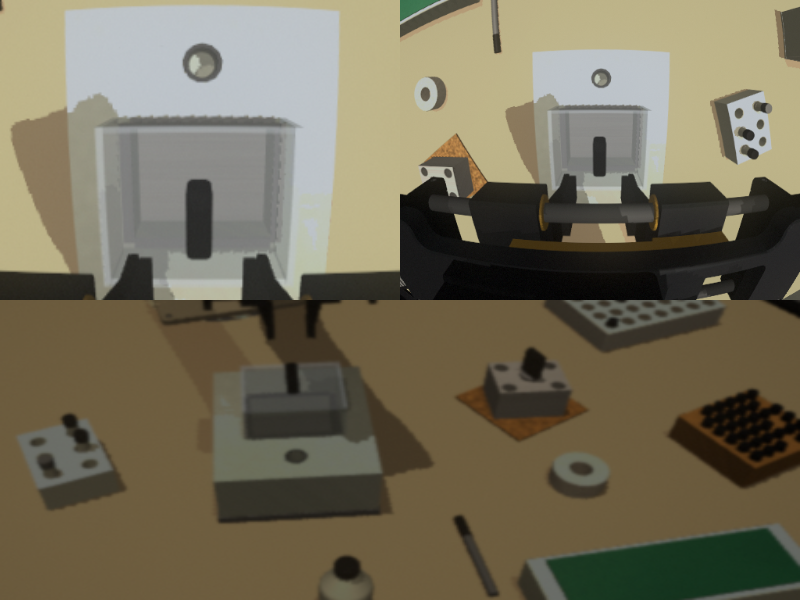

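The cover is square over the empty chamber (bar at (200,220) in the crop). The block with the lifter stands on the mat, both black vials are in the rack, and the bystanders are untouched. Handing in.

```bash
python3 -c "
from bench import r
print(r.close_job())"
```

```text
the job is handed in; nothing more can be done
None
```

The job is handed in: both black-capped vials present are in the rack, the block stands on the cork mat with the lifter screwed in to its collar, and the cover is back over the empty chamber; the hand-in gave no verdict.

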